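# Tip the drain plate out of the root-wash tub

### The arm

A 6-joint arm with a two-finger parallel gripper is mounted at the origin on the work surface. World frame = base frame: x ahead of the robot, y to its left, z up, the work surface at z = 0. Lengths are in m, angles in rad, forces in N, time in s.
With the tool pointing down it reaches from about 0.4 to 0.825 m from the base axis. Payload 7 kg.
Tool frame: the origin (TCP) lies at the centre of the arm's flange, where the gripper is bolted on; the fingertips stand 178 mm ahead of it and the grasp point (between the pads) lies 159 mm ahead of it (arm.tip_reach is the distance from the TCP to the fingertips, in m); z points along the fingers, y is the direction in which the jaws open and shut (so a half turn about z gives the same grasp; the last joint's range is limited). The gripper opens to 88 mm and grips with 3 to 60 N. Pads are 19 mm wide; open, the fingers measure 130 mm over their backs; the gripper's body (78 mm by 193 mm) begins 47 mm behind the grasp point.
Start: joints at [1.431, 0.359, 0.012, 0, -1.224, -0.288], TCP at [0.28, 0.614, 0.405] pointing down, gripper open.
Joint ranges: [-3.07, 3.07], [-1.43, 2.12], [-1.02, 1.25], [-3.03, 1.67], [-3.05, -0], [-3.03, 3.03]. Speed limits (rad/s): [2.39, 2.39, 3.01, 3.14, 3.14, 3.14].

### API

Orientations are given as [roll, pitch, yaw] about the fixed x, y, z axes, in that order (R = Rz(yaw) Ry(pitch) Rx(roll)).
In Python, from station import arm gives the robot as it stands.
- The arm moves only by the shell command python3 -m inch 'ROWS' [OPENING] [FORCE]. ROWS is JSON, a list that holds one entry, the list of rows, each a list of 6 numbers: the shift along the world's x, y, z in units of 200 mm (1.0 is 200 mm), then the turn, a rotation vector about the world's x, y, z in units of 180 degrees (1.0 is 180 degrees). A call has 1 to 8 rows; each row is the pose to reach, as a shift and turn from the pose commanded when the call began, turning the shorter way round; what a row does not reach only later rows make up. A row lasts 1/8 s, in which the tool goes at most 62.5 mm and 10.7 degrees, less where a joint would pass 70% of its speed; a pose out of reach is approached as far as the arm can. A call with a number of a shift or a turn outside -1 to 1 is refused whole. A call with a gripper value outside its range is refused whole. OPENING is the finger opening in mm, from 0 to 87.6, set as the call begins (- or left out, the last holds). The fingers move at their own pace and stop on an object; FORCE is the grip in N (left out, the last holds). Time passes only in rows, so rows that repeat a pose let the fingers close. It gives the time, the measured TCP pose, the force and the opening at its end, in the units of the state.
- arm.get_state(): the state, without advancing time (a new reading comes with each control period).
- arm.grab_frame(name): name is "side" or "top" or "wrist"; returns the picture (480x640x3 uint8, blue, green, red); there is no depth.
- arm.camera_params(name): a dict with "vertical_fov" (degrees; the focal length in pixels is half the picture's height over the tangent of half this angle, whatever the lens; pixels are square), "cx", "cy" (the principal point, pixels), "pose" (4x4, takes a point from camera to world coordinates). Camera axes: x right, y down, z forward; pixel columns grow to the right and rows downward; lengths in m; the calibration is good to about 2 mm. A picture is of the moment at which its call begins: read the wrist's pose just before it. camera_params takes no time and is no camera call; for the wrist camera it gives the pose at the moment of the call.
- arm.job_done(): hands the job in, once; it reports no verdict.
Trained networks look in the newest picture that a camera, given by its name, has taken for a name from the list of things; names that differ only in an ending like _2 or _b are one class to them, and where a whole thing is asked for, a point or a joint stands for the part that bears it (a point fixed in the world has none). Each returns a list of dicts, best first, with "score" (0 to 1); they miss things now and then, are a little off and sometimes report something else, mostly with a low value. They report only what shows in the picture. A call takes as long as a camera call. They do not tell look-alikes from the thing itself.
- arm.search_frame(target, camera): "box" ([left, top, right, bottom] in pixels, round what is visible of it).
- arm.regions_of(target, camera): "region" (480x640 bool, what is visible of it) and "box" ([left, top, right, bottom] in pixels, round what is visible of it).
The state is a dict: "t": time; "q": joint angles; "qd": joint speeds; "joint_efforts": joint torques, N m; "eef_pos": TCP position; "ee_rot": TCP orientation; "force": force on the tool from outside, world axes, zero at the start; "moment": the same for the moment, N m; "width": finger opening in m.
Only numpy, scipy, OpenCV 4.12 (cv2) and the standard library are available. Lean on these libraries where they do the work, as an engineer would, in place of code of your own. Each camera call takes 0.05 s, during which the arm holds its last target.

### The job

Take the blue perforated drain plate out of the deep, narrow white wash tub and stand it to drain: tip it up by lifting its free edge, at the open end of the tub, until it stands on its opposite edge in the tub, then take it out and stand it on edge on the draining stand, centred and leaning back against the wire rest. Leave the potted seedling, the wash bottle and the jar where they are.

Things in the scene. Friction and masses are not known exactly. Their poses are not given: they have to be found in the camera images.
- tub: White plastic wash tub, fixed to the bench, empty, open on top: 185 long (x) x 116 wide (y) over the rim x 61 high, walls 3.5 thick, floor top at z = 4. Origin: centre of its underside; z up; -x is its open (sump) end, roughly to the robot's left. Inner faces at z = 28: x = +74.5 and -80, y = +-44; walls lean outwards going up (far end 8 degrees, open end 5, sides 4).
- tub_rail_end (a point): Foot of the tub's far (+x) end wall, mid-width, at the height of the two rails' tops (tub x = 74.5, z = 28). The rails, tub x -9 to the far wall and |y| 32 to 42, carry the plate; between them it is hollow. A plate raised by its free edge pivots here; past upright it stays, standing on the rails, leaning 8 degrees back on the far wall, about 65 out of the tub.
- tub_sump (a point): Middle of the free space on the tub's floor in front of the plate's free edge (tub x = -53, y = 0, z = 4). About 50 of room from the free edge to the end wall; only 2 to 6 beside the plate's long sides and up to 5 behind it, so it cannot be gripped as it lies.
- plate_center (a point): Centre of the blue plastic drain plate, rigid, 100 (x) x 80 (y) x 5 thick (z), about 80 g, loose, both faces alike. At the start it lies flat in the tub, its x axis along the tub's x. Its dark perforations are too small for a finger.
- plate_edge (a point): Middle of the plate's free edge (the -x edge, towards the open end of the tub), 50 from the centre, half-way through the thickness. It overhangs the rails by about 20, with 24 of free height beneath it.
- plate_far_edge (a point): Middle of the plate's opposite edge (+x), by the far wall of the tub.
- stand: Draining stand, fixed: grey drip tray 120 (x) x 110 (y) x 10 high with a steel wire rest. Origin: centre of its underside; z up; -x is its front. The rest (wire 5 thick) is 68 wide, centred on y = 0; its uprights rise from x = 12 at the tray floor to a top bar at x = 33.5, z = 84, leaning back 15 degrees. A front stop wire crosses at x = -22, its axis at z = 17.
- stand_seat (a point): Middle of the place where the plate's lower edge stands, on two tray ribs (tops at stand z = 10), at stand x = -4, y = 0; 29 of room front to back between the stop wire and the foot of the rest. Same axes as the stand.
- pot: Potted seedling, black pot 80 wide, 66 high, leaves to about 120; origin at the centre of its underside. Leave alone.
- washbottle: White wash bottle, 62 wide, about 156 high with a red cap and spout; origin at the centre of its underside. Leave alone.
- jar: Amber sample jar with white cap, 56 wide, 65 high; origin at the centre of its underside. Leave alone.
Things that resemble listed ones, but are neither listed nor needed, are in the scene too. Of the things like the part that bears plate_center, leave any that is orange or red; of the rest the smaller one is meant.

How it is judged:
By the outcome, as a careful person would: the job done as asked, in the order asked, and still so for the second after the job is handed in, with the robot touching nothing.
It also fails if it takes over 56 s, if anything falls off the work surface, if the arm or the gripper's body presses on something with over 40 N, if the wrist force passes 120 N, or if a joint passes its speed limit or range.

## Working session

There is one attempt and no reset: what is moved stays moved. The work goes in short steps, Python scripts to look and compute and a shell command to move; the robot and the scene stay as the last step left them, time stands still between calls to the robot, and variables do not carry over. Pictures are saved under pics/ and viewed, and the job is handed in when it is done.

```bash
ls; mkdir -p pics
python3 - <<'E'
from station import arm
import cv2, numpy as np
print(arm.get_state())
for c in ("side","top","wrist"):
    p=arm.camera_params(c); print(c,p["vertical_fov"],p["cx"],p["cy"],np.round(p["pose"],3).tolist())
    f=arm.grab_frame(c); cv2.imwrite(f"pics/a_{c}.png",f)
    for n in ("tub","plate_center","stand","pot","washbottle","jar"):
        for d in arm.search_frame(n,c)[:3]: print(n,np.round(d["box"]),round(d["score"],2))
E
```

```text
pics
{'t': 0.0, 'q': array([ 1.43110527e+00,  3.59404989e-01,  1.10649313e-02, -3.39311813e-04,
       -1.22407188e+00, -2.88100134e-01]), 'qd': array([-0.00012813, -0.00126636,  0.00139684, -0.00060328, -0.00044756,
       -0.0001392 ]), 'joint_efforts': array([ 2.62803725e-03, -5.82729685e+01,  2.93050289e+01,  6.99738890e+00,
        6.93943395e-03, -1.58527764e-04]), 'eef_pos': array([0.27995556, 0.61400512, 0.40371532]), 'ee_rot': array([ 3.13995299e+00, -1.53261916e-04, -4.27906624e-01]), 'force': array([0.10681378, 0.36691961, 0.68710882]), 'moment': array([-0.0190259 ,  0.02330486, -0.03725119]), 'width': 0.08742114862247088}
side 47.15500702931074 318.7228246145365 244.8526995506188 [[0.929, -0.263, 0.261, 0.203], [-0.371, -0.641, 0.672, -0.908], [-0.01, -0.721, -0.693, 0.987], [0.0, 0.0, 0.0, 1.0]]
tub [307. 268. 360. 350.] 0.68
plate_center [358. 366. 404. 424.] 0.92
plate_center [209. 325. 286. 399.] 0.89
plate_center [313. 303. 353. 333.] 0.79
stand [253. 197. 299. 243.] 0.92
pot [299. 129. 325. 175.] 0.64
pot [305. 271. 366. 347.] 0.2
washbottle [433. 307. 465. 363.] 0.91
jar [381. 227. 408. 258.] 0.7
jar [252. 199. 300. 242.] 0.57
top 43.15149797908018 328.06934238781105 233.07548429109264 [[-0.032, -0.976, 0.216, 0.266], [-0.999, 0.03, -0.01, 0.017], [0.003, -0.216, -0.976, 1.397], [0.0, 0.0, 0.0, 1.0]]
tub [370. 216. 464. 291.] 0.98
plate_center [397. 316. 470. 383.] 0.93
plate_center [477. 221. 526. 273.] 0.83
plate_center [400. 236. 450. 284.] 0.65
stand [232. 242. 290. 299.] 0.68
pot [146. 168. 187. 205.] 0.95
washbottle [466. 154. 514. 188.] 0.86
washbottle [370. 218. 463. 287.] 0.52
jar [333. 140. 353. 173.] 0.83
wrist 59.452365990164346 323.83902226850824 243.61356287287973 [[-0.415, -0.87, -0.267, 0.353], [-0.91, 0.396, 0.122, 0.581], [-0.0, 0.293, -0.956, 0.384], [0.0, 0.0, 0.0, 1.0]]
```

View pics/a_side.png

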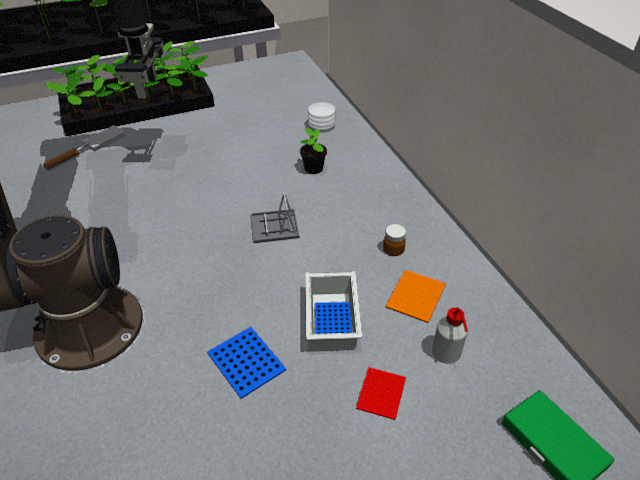

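View pics/a_top.png

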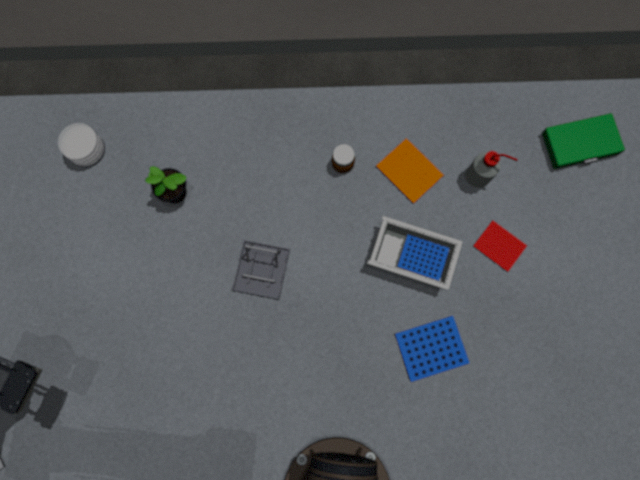

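View pics/a_wrist.png

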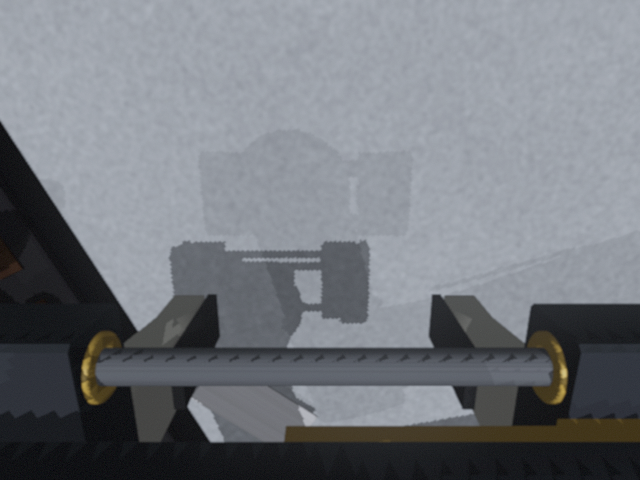

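Run:
```python
import cv2,numpy as np
def crop(n,x0,y0,x1,y1,s):
    f=cv2.imread(f"pics/a_{n}.png")[y0:y1,x0:x1]
    return cv2.resize(f,None,fx=s,fy=s,interpolation=cv2.INTER_CUBIC)
def pad(a,h,w):
    o=np.zeros((h,w,3),np.uint8);o[:a.shape[0],:a.shape[1]]=a[:h,:w];return o
t=[crop("top",365,210,470,300,5),crop("top",225,235,300,305,5)]
s=[crop("side",290,260,375,360,5),crop("side",240,185,310,250,5)]
for k,i,n in((t,0,'top_tub'),(t,1,'top_stand'),(s,0,'side_tub'),(s,1,'side_stand')): cv2.imwrite(f"pics/b_{n}.png",k[i])
w=np.vstack([np.hstack([pad(t[0],500,525),pad(t[1],500,380)]),np.hstack([pad(s[0],500,525),pad(s[1],500,380)])])
w=cv2.resize(w,None,fx=0.6*1,fy=0.6)
cv2.imwrite("pics/b_all.png",w)
```

```text
(no output)
```

View pics/b_top_tub.png

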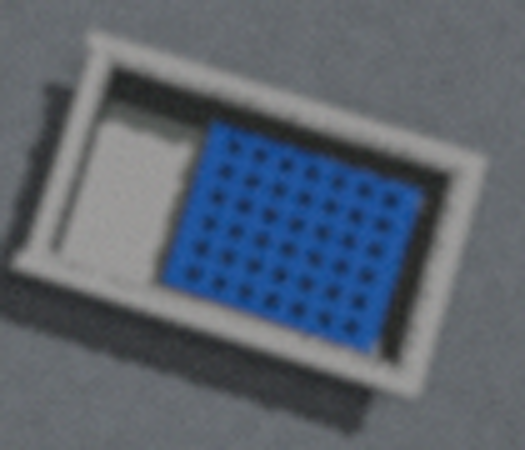

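View pics/b_side_tub.png

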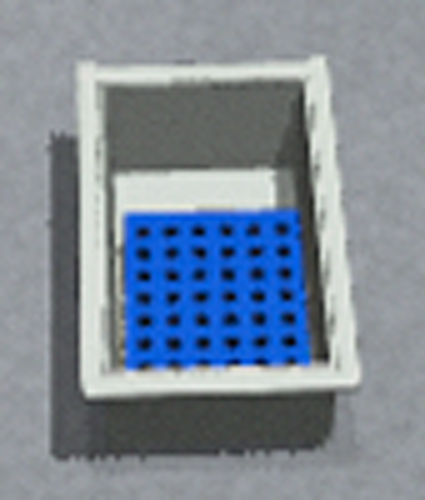

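View pics/b_top_stand.png

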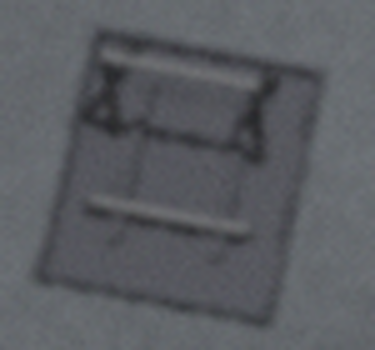

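View pics/b_side_stand.png

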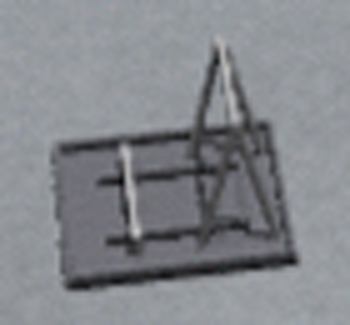

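```bash
cat > h.py <<'E'
from station import arm
import numpy as np, cv2
from scipy.optimize import least_squares
def proj(c,P):
    p=c if isinstance(c,dict) else arm.camera_params(c)
    T=np.linalg.inv(np.array(p["pose"])); Q=np.atleast_2d(P)@T[:3,:3].T+T[:3,3]
    f=240/np.tan(np.radians(p["vertical_fov"])/2)
    return np.c_[p["cx"]+f*Q[:,0]/Q[:,2], p["cy"]+f*Q[:,1]/Q[:,2]]
def Rz(a): return np.array([[np.cos(a),-np.sin(a),0],[np.sin(a),np.cos(a),0],[0,0,1]])
def fit(obs,x0,mask=(1,1,0,1)):
    # obs: list of (cam, local pt mm, px)
    m=np.array(mask,bool); base=np.array(x0,float)
    def full(v): b=base.copy(); b[m]=v; return b
    cams={c:arm.camera_params(c) for c in {o[0] for o in obs}}
    def res(v):
        b=full(v); r=[]
        for c,l,u in obs: r+=list(proj(cams[c],Rz(b[3])@(np.array(l)/1000)+b[:3])[0]-u)
        return r
    s=least_squares(res,base[m],loss='soft_l1',x_scale=.1); return full(s.x),np.array(res(s.x)).reshape(-1,2)
E
python3 - <<'E'
from h import *
c2=lambda off,p:((p[0]+.5)/5-.5+off[0],(p[1]+.5)/5-.5+off[1])
TT=(365,210);TS=(225,235);ST=(290,260);SS=(240,185)
o=[]
for l,p in(((-92.5,58,61),(90,37)),((92.5,58,61),(487,158)),((92.5,-58,61),(415,397)),((-92.5,-58,61),(12,265))): o.append(("top",l,c2(TT,p)))
for l,p in(((-92.5,58,61),(325,58)),((92.5,58,61),(358,388)),((92.5,-58,61),(85,393)),((-92.5,-58,61),(78,63))): o.append(("side",l,c2(ST,p)))
for mask in((1,1,0,1),(1,1,1,1)):
    b,r=fit(o,[.4,-.1,0,-1.8],mask); print("tub",b.round(4),np.degrees(b[3]));print(r.round(1).tolist())
o=[("top",(-50,40,33),c2(TT,(210,122))),("top",(50,40,33),c2(TT,(425,187))),("side",(-50,-40,33),c2(ST,(123,212))),("side",(-50,40,33),c2(ST,(300,210)))]
b,r=fit(o,[.4,-.1,0,-1.8]); print("plate",b.round(4),np.degrees(b[3]));print(r.round(1).tolist())
o=[]
for l,p in(((60,55,10),(100,32)),((60,-55,10),(325,72)),((-60,-55,10),(272,325)),((-60,55,10),(40,280)),((33.5,34,84),(100,55)),((33.5,-34,84),(265,85))): o.append(("top",l,c2(TS,p)))
for l,p in(((60,55,10),(270,125)),((60,-55,10),(297,255)),((-60,-55,10),(66,278)),((-60,55,10),(55,148)),((33.5,34,84),(220,40)),((33.5,-34,84),(238,125))): o.append(("side",l,c2(SS,p)))
b,r=fit(o,[.4,.2,0,-.2]); print("stand",b.round(4),np.degrees(b[3]));print(r.round(1).tolist())
E
```

```text
tub [ 0.511  -0.1903  0.     -1.9228] -110.16618332979874
[[0.8, -1.3], [-0.1, -0.3], [0.2, 0.7], [1.0, 1.0], [0.4, -0.3], [0.5, -1.4], [-0.9, -0.8], [-0.4, 0.0]]
tub [ 0.5116 -0.1898 -0.0029 -1.9225] -110.15203667090553
[[0.4, -1.2], [-0.6, -0.3], [-0.3, 0.6], [0.6, 1.0], [0.5, 0.3], [0.6, -0.8], [-0.7, -0.2], [-0.2, 0.7]]
plate [ 0.5048 -0.2135  0.     -1.9112] -109.50278451261572
[[0.9, 0.0], [-0.2, -0.0], [-0.1, 0.1], [-0.1, -0.8]]
stand [ 0.4909  0.1587  0.     -0.2235] -12.803435660877218
[[-0.5, -0.9], [0.7, -0.1], [0.6, -0.1], [0.0, -0.2], [1.7, 0.9], [-1.1, 0.7], [0.3, -1.2], [0.1, -0.4], [0.3, 0.2], [-0.3, -1.1], [0.1, 0.4], [-0.5, -0.1]]
```

```bash
cat >> h.py <<'E'
import json,os
from scipy.spatial.transform import Rotation as Ro
TUB=(np.array([.511,-.1903,0]),np.radians(-110.16)); STAND=(np.array([.4909,.1587,0]),np.radians(-12.8))
F='cmd.json'
def load():
    d=json.load(open(F)); return np.array(d['p']),Ro.from_rotvec(d['r'])
def save(p,R): json.dump(dict(p=list(p),r=list(R.as_rotvec())),open(F,'w'))
if not os.path.exists(F): save([.28,.614,.405],Ro.from_euler('xyz',[np.pi,0,-.4278]))
def done(row):  # record the last row of a call
    p,R=load(); row=np.array(row); save(p+row[:3]*.2, Ro.from_rotvec(row[3:]*np.pi)*R)
def rel(p,R):
    p0,R0=load(); return np.r_[(p-p0)/.2,(R*R0.inv()).as_rotvec()/np.pi]
def fr(F_): o,a=F_; M=Rz(a); return o,M[:,0],M[:,1],M[:,2]
def pry(C,th,y=0):   # C=(x,z) mm leading tip corner in tub, th deg
    o,X,Y,Z=fr(TUB); t=np.radians(th)
    xt=np.cos(t)*X+np.sin(t)*Z; zt=np.sin(t)*X-np.cos(t)*Z
    c=o+(X*C[0]+Z*C[1]+Y*y)/1000
    return c-.0095*xt-.178*zt, Ro.from_matrix(np.c_[xt,np.cross(zt,xt),zt])
def show(rows): print(json.dumps([[float(x) for x in np.round(r,3)] for r in rows]))
def line(p,R,fr_):
    p0,R0=load(); rv=(R*R0.inv()).as_rotvec()
    for f in fr_: pass
    return [np.r_[(p-p0)*f/.2, rv*f/np.pi] for f in fr_]
def st():
    s=arm.get_state(); p,R=load()
    dR=(Ro.from_euler('xyz',s['ee_rot'])*R.inv()).as_rotvec(degrees=True)
    print('t',round(s['t'],2),'pos',s['eef_pos'].round(4),'d(mm)',((s['eef_pos']-p)*1e3).round(1),'dR',dR.round(1),'F',s['force'].round(1),'w',round(s['width']*1e3,1)); return s
E
python3 - <<'E'
from h import *
p,R=pry((-26,100),16)
print(p); st(); print(rel(p,R))
show(line(p,R,[.06,.12,.18,.24]))
E
```

```text
[ 0.54001736 -0.11126289  0.26848603]
t 1.05 pos [0.28   0.6141 0.4047] d(mm) [ 0.   0.1 -0.3] dR [ 0.  0. -0.] F [-0.7  0.4  0.1] w 87.6
[ 1.3000868  -3.62631447 -0.68256987 -0.09014314 -0.03764196 -0.47248174]
[[0.078, -0.218, -0.041, -0.005, -0.002, -0.028], [0.156, -0.435, -0.082, -0.011, -0.005, -0.057], [0.234, -0.653, -0.123, -0.016, -0.007, -0.085], [0.312, -0.87, -0.164, -0.022, -0.009, -0.113]]
```

```bash
python3 -m inch '[[[0.08,-0.22,0,0,0,-0.03],[0.16,-0.45,0,0,0,-0.06],[0.24,-0.68,0,0,0,-0.09],[0.32,-0.9,0,0,0,-0.12]]]' 0 20 && python3 -c "
from h import *;done([0.32,-0.9,0,0,0,-0.12]);st()"
python3 -m inch '[[[0.08,-0.22,0,0,0,-0.03],[0.16,-0.45,0,0,0,-0.06],[0.24,-0.68,0,0,0,-0.09],[0.32,-0.9,0,0,0,-0.12]]]' && python3 -c "
from h import *;done([0.32,-0.9,0,0,0,-0.12]);st()"
python3 -m inch '[[[0.08,-0.22,0,0,0,-0.03],[0.16,-0.45,0,0,0,-0.06],[0.24,-0.68,0,0,0,-0.09],[0.32,-0.9,0,0,0,-0.12]]]' && python3 -c "
from h import *;done([0.32,-0.9,0,0,0,-0.12]);st()
p,R=pry((-40,120),16);print(rel(p,R)); p,R=pry((-40,30),16);print(rel(p,R))"
```

```text
t: 1.55
eef_pos: [0.3444, 0.4326, 0.4048]
ee_rot: [-3.141, 0.0, -0.808]
force: [1.1, -0.5, 0.3]
width: 0.0533
t 1.55 pos [0.3444 0.4326 0.4048] d(mm) [ 0.4 -1.4 -0.2] dR [ 0.  -0.  -0.2] F [ 1.1 -0.5  0.3] w 53.3
t: 2.05
eef_pos: [0.4082, 0.2525, 0.405]
ee_rot: [-3.141, 0.0, -1.185]
force: [0.5, -0.1, -0.4]
width: 0.0133
t 2.05 pos [0.4082 0.2525 0.405 ] d(mm) [ 0.2 -1.5  0. ] dR [ 0.  -0.  -0.2] F [ 0.5 -0.1 -0.4] w 13.3
t: 2.55
eef_pos: [0.4722, 0.0726, 0.4051]
ee_rot: [-3.141, 0.001, -1.562]
force: [0.7, 0.8, -0.6]
width: 0.0003
t 2.55 pos [0.4722 0.0726 0.4051] d(mm) [ 0.2 -1.4  0.1] dR [ 0.  -0.1 -0.2] F [ 0.7  0.8 -0.6] w 0.3
[ 0.36421181 -0.8606031  -0.58256987 -0.08809144  0.01511403 -0.11507002]
[ 0.36421181 -0.8606031  -1.03256987 -0.08809144  0.01511403 -0.11507002]
```

```bash
python3 -m inch '[[[0.09,-0.21,-0.1,-0.022,0.004,-0.029],[0.18,-0.43,-0.25,-0.044,0.008,-0.058],[0.27,-0.65,-0.4,-0.066,0.011,-0.086],[0.364,-0.861,-0.583,-0.088,0.015,-0.115],[0.364,-0.861,-0.583,-0.088,0.015,-0.115],[0.364,-0.861,-0.583,-0.088,0.015,-0.115]]]' && python3 -c "
from h import *;done([0.364,-0.861,-0.583,-0.088,0.015,-0.115]);st()
for c in('wrist','side'): cv2.imwrite('pics/c_%s.png'%c,arm.grab_frame(c))
f=cv2.imread('pics/c_side.png')[220:380,260:400];cv2.imwrite('pics/c_side2.png',cv2.resize(f,None,fx=4,fy=4,interpolation=2)[:600])
"
```

```text
t: 3.3
eef_pos: [0.545, -0.098, 0.2883]
ee_rot: [-3.141, -0.279, -1.922]
force: [-0.0, -0.1, 0.5]
width: 0.0004
t 3.3 pos [ 0.545  -0.098   0.2883] d(mm) [ 0.2  0.2 -0.1] dR [ 0. -0.  0.] F [-0.  -0.1  0.5] w 0.4
```

View pics/c_wrist.png

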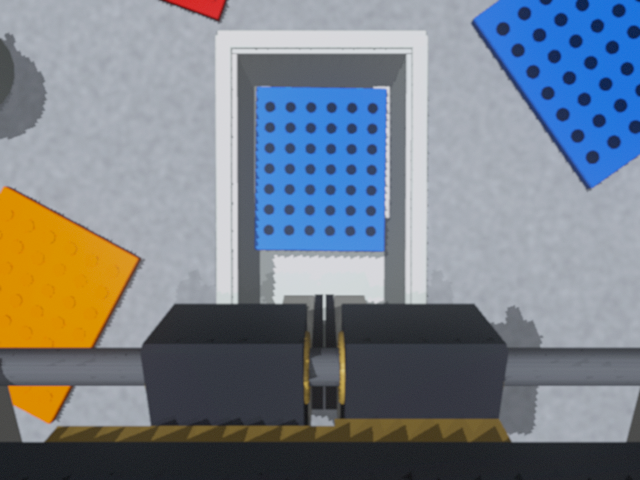

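View pics/c_side2.png

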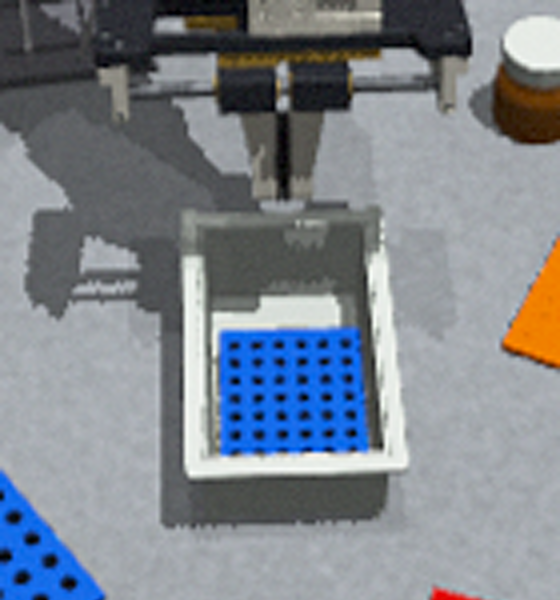

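Run:
```python
from h import *
o=[("wrist",l,u) for l,u in(((50,40,33),(256,88)),((50,-40,33),(389,87)),((-50,40,33),(257,250)),((-50,-40,33),(387,249)))]
b,r=fit(o,[.5,-.21,0,-1.92]);print("plate",b.round(4),np.degrees(b[3]),r.round(1).tolist())
o2,X,Y,Z=fr(TUB); d=b[:3]-o2; print("in tub",(d@X*1e3,d@Y*1e3))
o=[("wrist",l,u) for l,u in(((92.5,58,61),(216,31)),((92.5,-58,61),(427,31)))]
b,r=fit(o,[.5,-.19,0,-1.92]);print("tub",b.round(4),np.degrees(b[3]),r.round(1).tolist())
```

```text
plate [ 0.5056 -0.2128  0.     -1.9213] -110.08184035755954 [[0.5, -1.5], [-1.1, -0.6], [-0.0, 0.6], [0.3, 1.6]]
in tub (np.float64(23.023352944161022), np.float64(2.692648041608193))
tub [ 0.5136 -0.1918  0.     -1.9221] -110.13083009934894 [[-1.6, 0.0], [1.6, 0.0]]
```

```bash
sed -i 's/TUB=(np.array(\[.511,-.1903,0\])/TUB=(np.array([.512,-.191,0])/' h.py
python3 - <<'E'
from h import *
show([rel(*pry(c,16)) for c in((-42,60),(-42,18.4),(-36,18.4),(-30,18.4),(-27,18.4),(-25,18.4),(-24,18.4))])
E
```

```text
[[0.009, 0.006, -0.3, -0.0, 0.0, -0.0], [0.009, 0.006, -0.508, -0.0, 0.0, -0.0], [-0.002, -0.022, -0.508, -0.0, 0.0, -0.0], [-0.012, -0.05, -0.508, -0.0, 0.0, -0.0], [-0.017, -0.064, -0.508, -0.0, 0.0, -0.0], [-0.021, -0.074, -0.508, -0.0, 0.0, -0.0], [-0.022, -0.078, -0.508, -0.0, 0.0, -0.0]]
```

```bash
python3 -m inch '[[[0.009,0.006,-0.15,0,0,0],[0.009,0.006,-0.3,0,0,0],[0.009,0.006,-0.42,0,0,0],[0.009,0.006,-0.508,0,0,0],[-0.002,-0.022,-0.508,0,0,0],[-0.012,-0.05,-0.508,0,0,0],[-0.017,-0.064,-0.508,0,0,0],[-0.017,-0.064,-0.508,0,0,0]]]' && python3 -c "
from h import *;done([-0.017,-0.064,-0.508,0,0,0]);st()
for c in('wrist','side'): cv2.imwrite('pics/d_%s.png'%c,arm.grab_frame(c))
st()
"
```

```text
t: 4.4
eef_pos: [0.5415, -0.1111, 0.1873]
ee_rot: [-3.14, -0.278, -1.923]
force: [-0.8, 0.4, 0.3]
width: 0.0003
t 4.4 pos [ 0.5415 -0.1111  0.1873] d(mm) [ 0.1 -0.1  0.5] dR [ 0.  -0.1 -0. ] F [-0.8  0.4  0.3] w 0.3
t 4.5 pos [ 0.5416 -0.1109  0.1869] d(mm) [0.2 0.1 0.1] dR [ 0.  -0.1 -0. ] F [ 1.  -0.9  0.3] w 0.3
```

View pics/d_wrist.png

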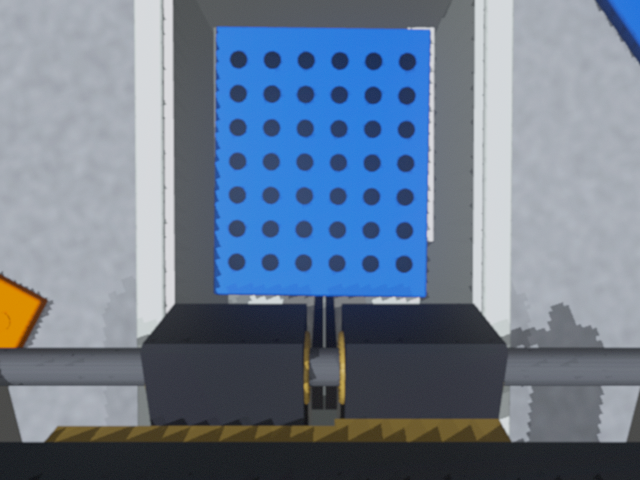

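```bash
python3 -m inch '[[[-0.002,-0.005,0,0,0,0],[-0.0035,-0.0095,0,0,0,0],[-0.005,-0.014,0,0,0,0]]]' && python3 -c "
from h import *;done([-0.005,-0.014,0,0,0,0]);st()"
```

```text
t: 4.88
eef_pos: [0.5405, -0.1136, 0.1864]
ee_rot: [-3.141, -0.279, -1.922]
force: [-0.8, 0.8, -0.3]
width: 0.0004
t 4.88 pos [ 0.5405 -0.1136  0.1864] d(mm) [ 0.1  0.2 -0.4] dR [ 0. -0.  0.] F [-0.8  0.8 -0.3] w 0.4
```

```bash
python3 -m inch '[[[-0.0035,-0.0095,0,0,0,0],[-0.005,-0.014,0,0,0,0]]]' && python3 -c "
from h import *;done([-0.005,-0.014,0,0,0,0]);st()"
python3 -m inch '[[[-0.0035,-0.0095,0,0,0,0],[-0.0035,-0.0095,0,0,0,0]]]' && python3 -c "
from h import *;done([-0.0035,-0.0095,0,0,0,0]);st()"
```

```text
t: 5.12
eef_pos: [0.5394, -0.1165, 0.1864]
ee_rot: [-3.141, -0.279, -1.922]
force: [-0.2, 0.3, 0.5]
width: 0.0003
t 5.12 pos [ 0.5394 -0.1165  0.1864] d(mm) [ 0.   0.1 -0.4] dR [-0.  0. -0.] F [-0.2  0.3  0.5] w 0.3
t: 5.38
eef_pos: [0.5391, -0.1179, 0.1866]
ee_rot: [-3.14, -0.277, -1.922]
force: [-0.1, 5.8, 0.5]
width: 0.0008
t 5.38 pos [ 0.5391 -0.1179  0.1866] d(mm) [ 0.4  0.6 -0.2] dR [ 0.1 -0.1  0. ] F [-0.1  5.8  0.5] w 0.8
```

```bash
cat >> h.py <<'E'
P=np.array([78.8,28.])
def arc(phi,th,s=10):
    f=np.radians(phi);t=np.radians(th)
    E=P+100*np.array([-np.cos(f),np.sin(f)])
    C=E+s*(np.array([np.sin(t),-np.cos(t)]) if phi<90-th else np.array([np.cos(f),-np.sin(f)]))
    return pry(C,th)
E
python3 - <<'E'
from h import *
show([rel(*arc(*c)) for c in((0,16),(2,16),(4,17),(7,18),(10,19),(12,20),(15,21))])
E
```

```text
[[-0.001, -0.003, 0.0, -0.0, 0.0, -0.0], [-0.002, -0.003, 0.018, -0.0, 0.0, -0.0], [0.003, 0.009, 0.03, -0.005, 0.002, -0.0], [0.007, 0.02, 0.051, -0.011, 0.004, -0.0], [0.01, 0.029, 0.072, -0.016, 0.006, -0.0], [0.014, 0.038, 0.083, -0.021, 0.008, -0.0], [0.016, 0.045, 0.103, -0.026, 0.01, -0.0]]
```

```bash
python3 -m inch '[[[-0.001,-0.003,0,0,0,0],[-0.002,-0.003,0.018,0,0,0],[0.003,0.009,0.03,-0.005,0.002,0],[0.007,0.02,0.051,-0.011,0.004,0],[0.01,0.029,0.072,-0.016,0.006,0]]]' && python3 -c "
from h import *;done([0.01,0.029,0.072,-0.016,0.006,0]);st()
for c in('wrist','side'): cv2.imwrite('pics/e_%s.png'%c,arm.grab_frame(c))
f=cv2.imread('pics/e_side.png')[240:360,270:400];cv2.imwrite('pics/e_side2.png',cv2.resize(f,None,fx=5,fy=5,interpolation=2))
show([rel(*arc(*c)) for c in((15,21),(20,22),(25,24),(30,26))])"
```

```text
t: 6.0
eef_pos: [0.5415, -0.1115, 0.2011]
ee_rot: [-3.14, -0.331, -1.922]
force: [0.2, 8.4, 0.8]
width: 0.0004
t 6.0 pos [ 0.5415 -0.1115  0.2011] d(mm) [ 0.8  1.2 -0.1] dR [ 0.1 -0.1  0.1] F [0.2 8.4 0.8] w 0.4
[[0.006, 0.016, 0.031, -0.01, 0.004, -0.0], [0.006, 0.016, 0.066, -0.015, 0.006, -0.0], [0.01, 0.025, 0.093, -0.026, 0.009, -0.0], [0.012, 0.031, 0.118, -0.036, 0.013, -0.0]]
```

View pics/e_side2.png

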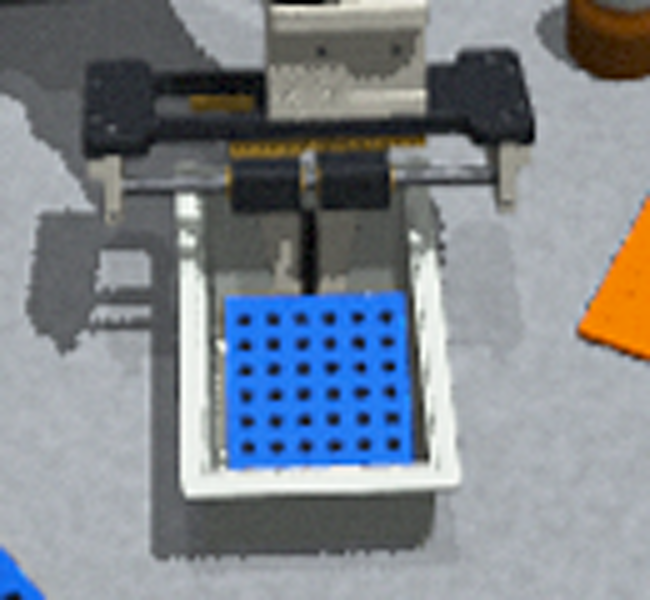

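View pics/e_wrist.png

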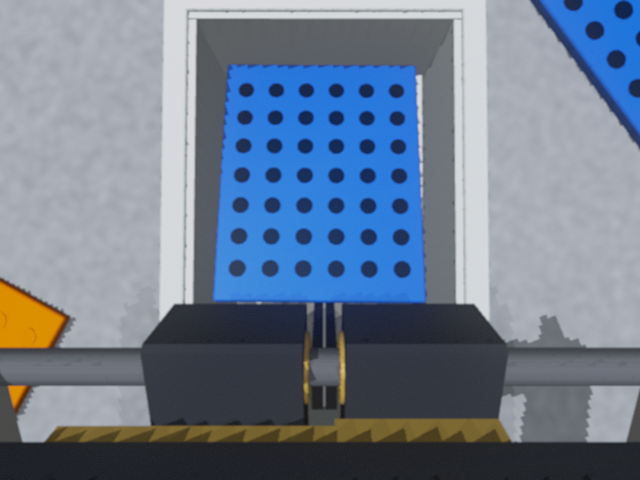

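```bash
python3 -m inch '[[[0.006,0.016,0.031,-0.01,0.004,0],[0.006,0.016,0.066,-0.015,0.006,0],[0.01,0.025,0.093,-0.026,0.009,0],[0.012,0.031,0.118,-0.036,0.013,0]]]' && python3 -c "
from h import *;done([0.012,0.031,0.118,-0.036,0.013,0]);st()
for c in('wrist','side'): cv2.imwrite('pics/f_%s.png'%c,arm.grab_frame(c))
f=cv2.imread('pics/f_side.png')[240:360,270:400];cv2.imwrite('pics/f_side2.png',cv2.resize(f,None,fx=5,fy=5,interpolation=2))
show([rel(*arc(*c)) for c in((35,27),(40,28),(45,28),(50,28),(55,28),(60,28))])"
```

```text
t: 6.6
eef_pos: [0.5432, -0.1063, 0.2248]
ee_rot: [-3.141, -0.455, -1.922]
force: [0.1, 0.1, 0.4]
width: 0.0006
t 6.6 pos [ 0.5432 -0.1063  0.2248] d(mm) [ 0.1  0.2 -0. ] dR [-0.1  0.   0. ] F [0.1 0.1 0.4] w 0.6
[[-0.004, -0.01, 0.03, -0.005, 0.002, -0.0], [-0.009, -0.023, 0.057, -0.011, 0.004, -0.0], [-0.019, -0.051, 0.089, -0.011, 0.004, -0.0], [-0.03, -0.081, 0.118, -0.011, 0.004, -0.0], [-0.042, -0.114, 0.145, -0.011, 0.004, -0.0], [-0.055, -0.148, 0.168, -0.011, 0.004, -0.0]]
```

View pics/f_wrist.png

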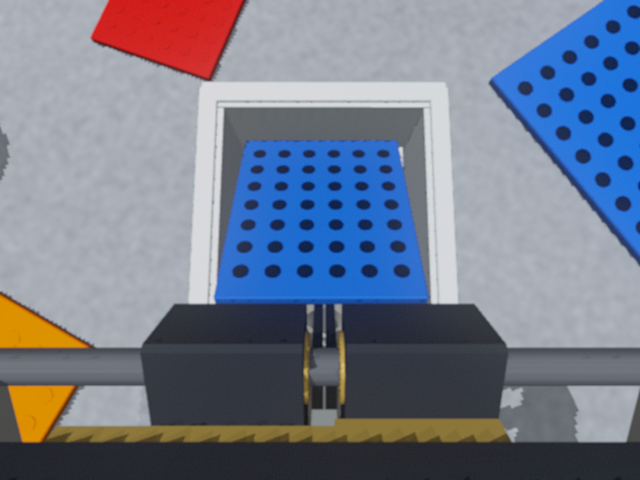

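```bash
python3 -m inch '[[[-0.005,-0.013,0.03,-0.005,0.002,0],[-0.011,-0.028,0.057,-0.011,0.004,0],[-0.021,-0.056,0.089,-0.011,0.004,0]]]' && python3 -c "
from h import *;done([-0.021,-0.056,0.089,-0.011,0.004,0]);st()
for c in('wrist','side'): cv2.imwrite('pics/g_%s.png'%c,arm.grab_frame(c))
f=cv2.imread('pics/g_side.png')[230:350,270:400];cv2.imwrite('pics/g_side2.png',cv2.resize(f,None,fx=5,fy=5,interpolation=2))
show([rel(*arc(*c)) for c in((50,28),(55,28),(60,28),(65,28),(70,28),(75,28),(80,28))])"
```

```text
t: 7.08
eef_pos: [0.5386, -0.118, 0.2424]
ee_rot: [3.141, -0.49, -1.922]
force: [-0.4, -0.8, -0.1]
width: 0.0004
t 7.08 pos [ 0.5386 -0.118   0.2424] d(mm) [-0.3 -0.3 -0.2] dR [-0.   0.1 -0. ] F [-0.4 -0.8 -0.1] w 0.4
[[-0.009, -0.025, 0.029, 0.0, 0.0, -0.0], [-0.021, -0.058, 0.056, 0.0, 0.0, -0.0], [-0.034, -0.092, 0.079, 0.0, 0.0, -0.0], [-0.046, -0.126, 0.098, 0.0, 0.0, -0.0], [-0.059, -0.16, 0.113, 0.0, 0.0, -0.0], [-0.072, -0.195, 0.125, 0.0, 0.0, -0.0], [-0.085, -0.231, 0.134, 0.0, 0.0, -0.0]]
```

View pics/g_wrist.png

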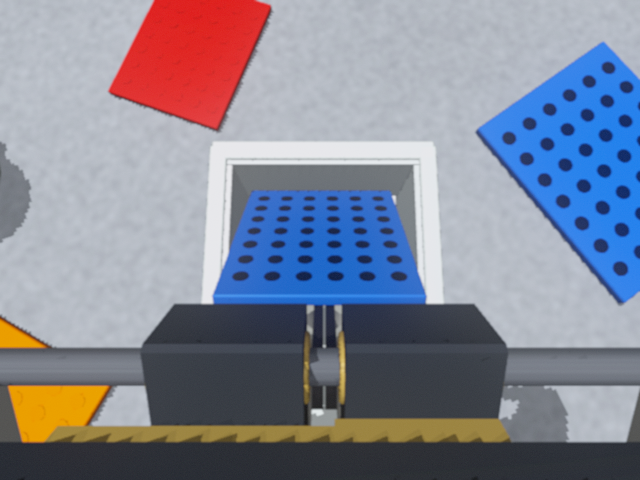

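View pics/g_side2.png

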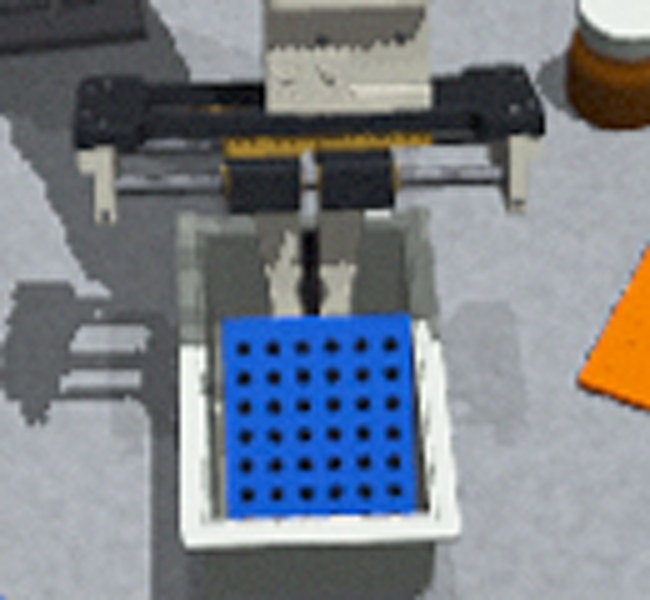

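```bash
python3 -m inch '[[[-0.009,-0.025,0.029,0,0,0],[-0.021,-0.058,0.056,0,0,0],[-0.034,-0.093,0.079,0,0,0],[-0.047,-0.128,0.098,0,0,0],[-0.06,-0.163,0.113,0,0,0],[-0.073,-0.198,0.125,0,0,0]]]' && python3 -c "
from h import *;done([-0.073,-0.198,0.125,0,0,0]);st()
for c in('wrist','side'): cv2.imwrite('pics/i_%s.png'%c,arm.grab_frame(c))
f=cv2.imread('pics/i_side.png')[230:350,270:400];cv2.imwrite('pics/i_side2.png',cv2.resize(f,None,fx=5,fy=5,interpolation=2))
show([rel(*arc(*c,20)) for c in((75,28),(80,28),(84,28),(88,28),(91,28),(94,28),(96,28),(98,28))])"
```

```text
t: 7.92
eef_pos: [0.5241, -0.1577, 0.2674]
ee_rot: [-3.141, -0.49, -1.923]
force: [-0.5, 0.0, -0.8]
width: 0.0002
t 7.92 pos [ 0.5241 -0.1577  0.2674] d(mm) [-0.2 -0.4 -0.2] dR [ 0.  0. -0.] F [-0.5  0.  -0.8] w 0.2
[[-0.003, -0.01, -0.048, 0.0, 0.0, -0.0], [-0.015, -0.042, -0.041, 0.0, 0.0, -0.0], [-0.024, -0.068, -0.037, 0.0, 0.0, -0.0], [-0.034, -0.094, -0.035, 0.0, 0.0, -0.0], [-0.041, -0.113, -0.035, 0.0, 0.0, -0.0], [-0.048, -0.133, -0.035, 0.0, 0.0, -0.0], [-0.053, -0.146, -0.037, 0.0, 0.0, -0.0], [-0.058, -0.159, -0.038, 0.0, 0.0, -0.0]]
```

View pics/i_wrist.png

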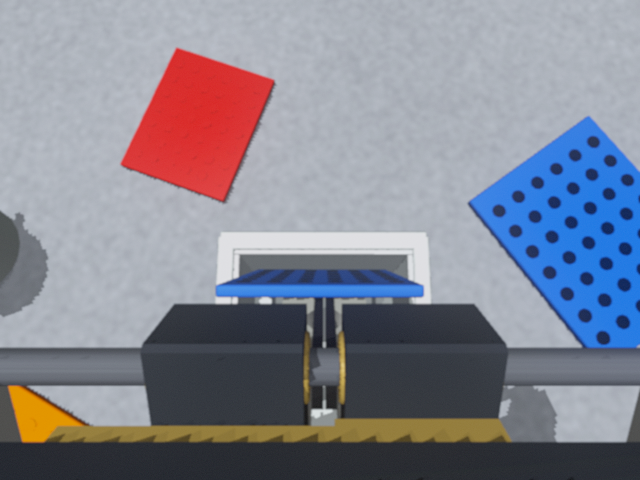

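View pics/i_side2.png

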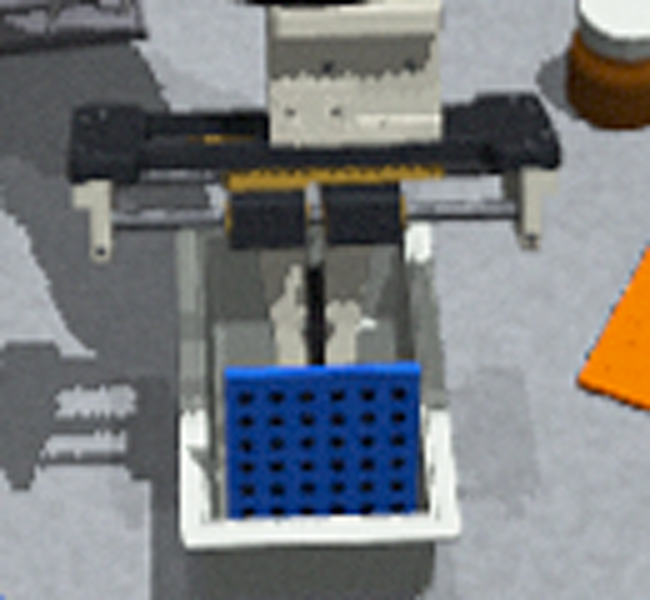

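```bash
python3 -m inch '[[[-0.012,-0.034,-0.015,0,0,0],[-0.022,-0.062,-0.03,0,0,0],[-0.031,-0.086,-0.035,0,0,0],[-0.038,-0.105,-0.035,0,0,0],[-0.045,-0.124,-0.035,0,0,0],[-0.05,-0.138,-0.036,0,0,0],[-0.053,-0.146,-0.037,0,0,0],[-0.053,-0.146,-0.037,0,0,0]]]' && python3 -c "
from h import *;done([-0.053,-0.146,-0.037,0,0,0]);st()
for c in('wrist','side'): cv2.imwrite('pics/j_%s.png'%c,arm.grab_frame(c))
f=cv2.imread('pics/j_side.png')[230:350,270:400];cv2.imwrite('pics/j_side2.png',cv2.resize(f,None,fx=5,fy=5,interpolation=2))"
```

```text
t: 9.02
eef_pos: [0.5137, -0.1864, 0.2599]
ee_rot: [-3.141, -0.49, -1.923]
force: [-0.3, -0.2, 0.4]
width: 0.0002
t 9.03 pos [ 0.5137 -0.1864  0.2599] d(mm) [-0.   0.1 -0.3] dR [-0. -0. -0.] F [-0.3 -0.2  0.4] w 0.2
```

View pics/j_wrist.png

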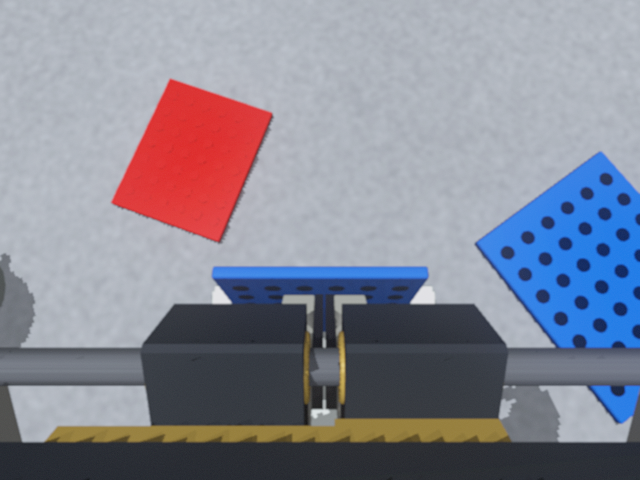

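View pics/j_side2.png

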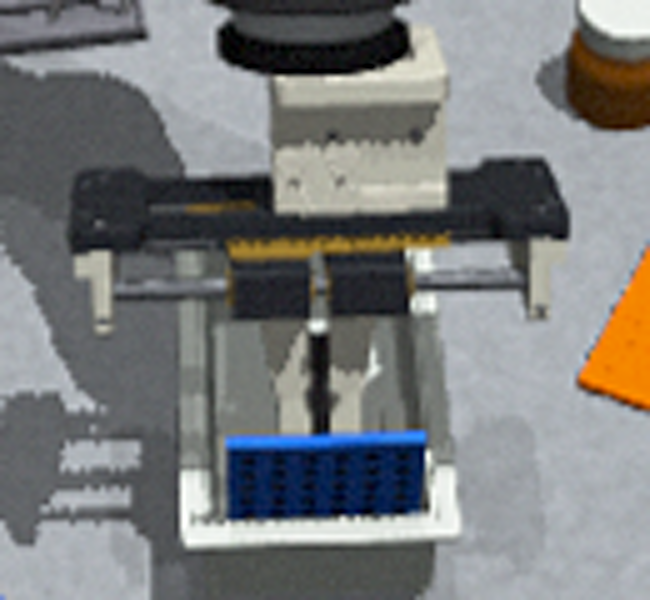

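Run:
```python
from h import *
o,X,Y,Z=fr(TUB)
p,R=load(); show([rel(p-.03*X,R),rel(*pry((20,200),10))])
```

```text
[[0.052, 0.141, 0.0, 0.0, 0.0, 0.0], [0.026, 0.073, 0.567, 0.094, -0.034, -0.0]]
```

```bash
python3 -m inch '[[[0.026,0.07,0,0,0,0],[0.052,0.141,0.02,0,0,0],[0.052,0.141,0.2,0.03,-0.01,0],[0.03,0.09,0.4,0.06,-0.02,0],[0.026,0.073,0.567,0.094,-0.034,0],[0.026,0.073,0.567,0.094,-0.034,0],[0.026,0.073,0.567,0.094,-0.034,0]]]' && python3 -c "
from h import *;done([0.026,0.073,0.567,0.094,-0.034,0]);st()
for c in('wrist','side','top'):
  cv2.imwrite('pics/k_%s.png'%c,arm.grab_frame(c))
f=cv2.imread('pics/k_side.png')[230:350,270:400];cv2.imwrite('pics/k_side2.png',cv2.resize(f,None,fx=5,fy=5,interpolation=2))
f=cv2.imread('pics/k_top.png')[200:310,360:480];cv2.imwrite('pics/k_top2.png',cv2.resize(f,None,fx=5,fy=5,interpolation=2))"
```

```text
t: 10.0
eef_pos: [0.5189, -0.1711, 0.3732]
ee_rot: [3.141, -0.176, -1.922]
force: [0.2, -0.9, -1.0]
width: 0.0007
t 10.0 pos [ 0.5189 -0.1711  0.3732] d(mm) [-0.   0.8 -0.4] dR [-0.  0.  0.] F [ 0.2 -0.9 -1. ] w 0.7
```

View pics/k_wrist.png

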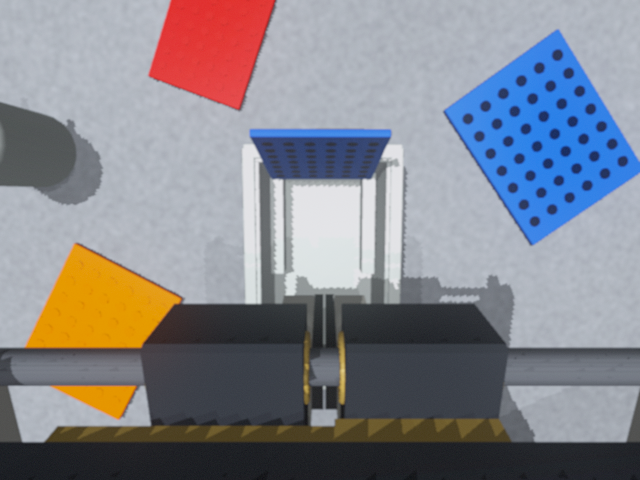

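View pics/k_side2.png

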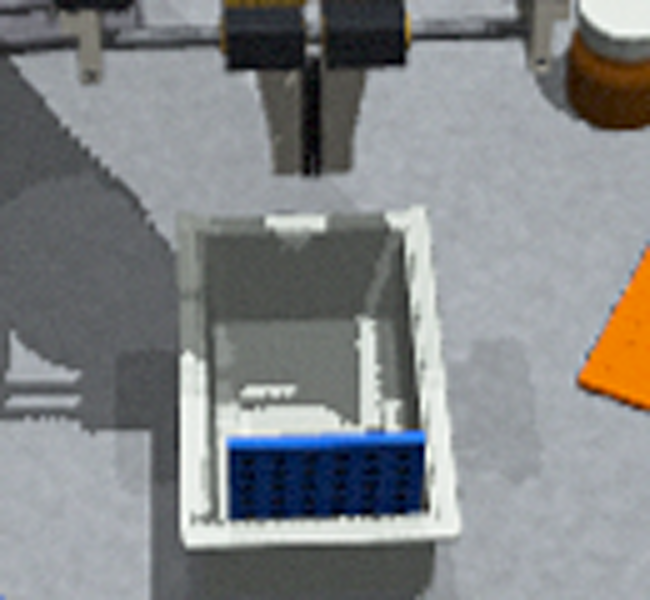

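View pics/k_top2.png

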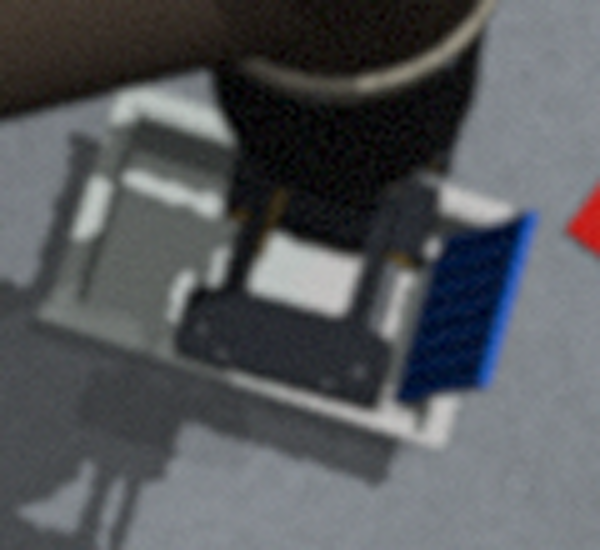

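Run:
```python
from h import *
cs=lambda p:((p[0]+.5)/5-.5+270,(p[1]+.5)/5-.5+230)
ct=lambda p:((p[0]+.5)/5-.5+360,(p[1]+.5)/5-.5+200)
a,b,c,d=(2.5,40,127),(2.5,-40,127),(-2.5,40,127.7),(-2.5,-40,127.7)
W=[("wrist",a,(249.5,129.5)),("wrist",b,(391,129.5)),("wrist",c,(251,138)),("wrist",d,(390,138))]
# side: farther from the camera(top in picture) is -x? side looks +y; tub +x end is nearer (lower)
S=[("side",c,cs((425,432))),("side",d,cs((228,437))),("side",a,cs((426,444))),("side",b,cs((229,449)))]
T=[("top",a,ct((537,212))),("top",b,ct((490,388)))]
o2,X,Y,Z=fr(TUB)
for n,o in(("W",W),("S",S),("T",T),("all",W+S+T),("W+T",W+T)):
  for m in((1,1,0,1),(1,1,1,1)):
    if m[2] and n=="T": continue
    e,r=fit(o,[.48,-.27,0,-1.92],m); q=e[:3]-o2
    print(n,e.round(4),np.degrees(e[3]).round(2),"tub xy",round(q@X*1e3,1),round(q@Y*1e3,1),np.abs(r).max().round(1))
```

```text
W [ 0.4816 -0.2788  0.     -1.921 ] -110.07 tub xy 92.9 1.7 3.1
W [ 0.4812 -0.2798 -0.0077 -1.921 ] -110.06 tub xy 94.0 1.7 0.8
S [ 0.4796 -0.2809  0.     -1.9251] -110.3 tub xy 95.6 0.6 0.6
S [ 0.4863 -0.2658 -0.0207 -1.9259] -110.35 tub xy 79.1 1.6 0.1
T [ 0.4809 -0.277   0.     -1.9045] -109.12 tub xy 91.4 0.4 0.1
all [ 0.4811 -0.2787  0.     -1.9207] -110.05 tub xy 93.0 1.2 3.5
all [ 0.4813 -0.2793 -0.0044 -1.9207] -110.05 tub xy 93.4 1.6 1.6
W+T [ 0.4814 -0.2787  0.     -1.9207] -110.05 tub xy 92.9 1.5 3.2
W+T [ 0.4813 -0.2797 -0.0074 -1.9205] -110.04 tub xy 93.9 1.7 0.9
```

```bash
cat >> h.py <<'E'
def grip(frame,G,lean,sgn=1):  # G=(x,y,z) mm grasp point in frame, plate leaning to +x by lean; sgn: y_t along +x of frame or -x
    o,X,Y,Z=fr(frame); t=np.radians(lean)
    zt=-np.sin(t)*X-np.cos(t)*Z; yt=sgn*(np.cos(t)*X-np.sin(t)*Z)
    c=o+(X*G[0]+Y*G[1]+Z*G[2])/1000
    return c-.159*zt, Ro.from_matrix(np.c_[np.cross(yt,zt),yt,zt])
E
python3 - <<'E'
from h import *
p,R=grip(TUB,(100,1.4,172),9.5)
print(p,rel(p,R)); show(line(p,R,[.13,.25,.38,.5,.62,.75,.88,1]))
p2,R2=grip(TUB,(89.4,1.4,101.3),9.5); print((p2-p)/.2)
E
```

```text
[ 0.46980562 -0.30999067  0.32881941] [-0.2454719  -0.69045337 -0.22390295  0.08101735 -0.02733237  0.50184362]
[[-0.032, -0.09, -0.029, 0.011, -0.004, 0.065], [-0.061, -0.173, -0.056, 0.02, -0.007, 0.125], [-0.093, -0.262, -0.085, 0.031, -0.01, 0.191], [-0.123, -0.345, -0.112, 0.041, -0.014, 0.251], [-0.152, -0.428, -0.139, 0.05, -0.017, 0.311], [-0.184, -0.518, -0.168, 0.061, -0.02, 0.376], [-0.216, -0.608, -0.197, 0.071, -0.024, 0.442], [-0.245, -0.69, -0.224, 0.081, -0.027, 0.502]]
[ 0.01826607  0.04975289 -0.3535    ]
```

```bash
python3 -m inch '[[[-0.03,-0.09,0,0.01,-0.003,0.055],[-0.06,-0.17,0,0.02,-0.006,0.11],[-0.09,-0.26,0,0.03,-0.009,0.165],[-0.12,-0.34,0,0.04,-0.012,0.22],[-0.15,-0.42,0,0.05,-0.016,0.275],[-0.18,-0.5,0,0.06,-0.02,0.33],[-0.21,-0.58,0,0.065,-0.022,0.385],[-0.22,-0.62,0,0.071,-0.024,0.44]]]' 60 20 && python3 -c "
from h import *;done([-0.22,-0.62,0,0.071,-0.024,0.44]);st()
p,R=grip(TUB,(100,1.4,172),9.5);show([rel(p,R)])"
```

```text
t: 11.15
eef_pos: [0.4746, -0.2961, 0.3721]
ee_rot: [-3.009, -0.002, -0.541]
force: [0.7, -0.1, -0.8]
width: 0.0598
t 11.15 pos [ 0.4746 -0.2961  0.3721] d(mm) [-0.3 -0.2 -1.5] dR [0.1 0.1 0.3] F [ 0.7 -0.1 -0.8] w 59.8
[[-0.025, -0.07, -0.224, 0.01, -0.003, 0.062]]
```

```bash
python3 -m inch '[[[-0.015,-0.04,-0.1,0.005,-0.002,0.035],[-0.025,-0.07,-0.2,0.01,-0.003,0.062],[-0.025,-0.07,-0.224,0.01,-0.003,0.062],[-0.025,-0.07,-0.224,0.01,-0.003,0.062]]]' && python3 -c "
from h import *;done([-0.025,-0.07,-0.224,0.01,-0.003,0.062]);st()
cv2.imwrite('pics/l_wrist.png',arm.grab_frame('wrist'))
f=arm.grab_frame('side')[200:350,250:420];cv2.imwrite('pics/l_side2.png',cv2.resize(f,None,fx=4,fy=4,interpolation=2))
p,R=grip(TUB,(89.4,1.4,101.3),9.5);show(line(p,R,[.3,.6,.85,1]))"
```

```text
t: 11.65
eef_pos: [0.47, -0.3095, 0.3279]
ee_rot: [-2.977, 0.003, -0.353]
force: [-0.5, -0.0, 0.6]
width: 0.0598
t 11.65 pos [ 0.47   -0.3095  0.3279] d(mm) [ 0.1  0.4 -0.9] dR [-0.   0.1 -0.1] F [-0.5 -0.   0.6] w 59.8
[[0.005, 0.015, -0.106, 0.0, -0.0, -0.0], [0.011, 0.03, -0.212, 0.0, -0.0, -0.0], [0.015, 0.042, -0.3, 0.0, -0.0, -0.0], [0.018, 0.049, -0.353, 0.0, -0.0, -0.0]]
```

View pics/l_wrist.png

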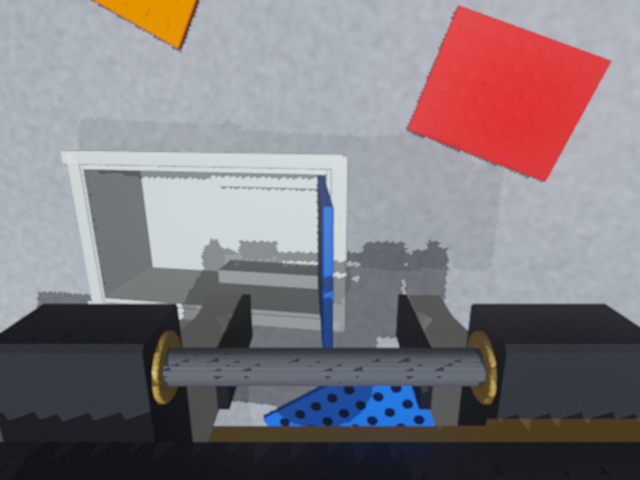

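View pics/l_side2.png

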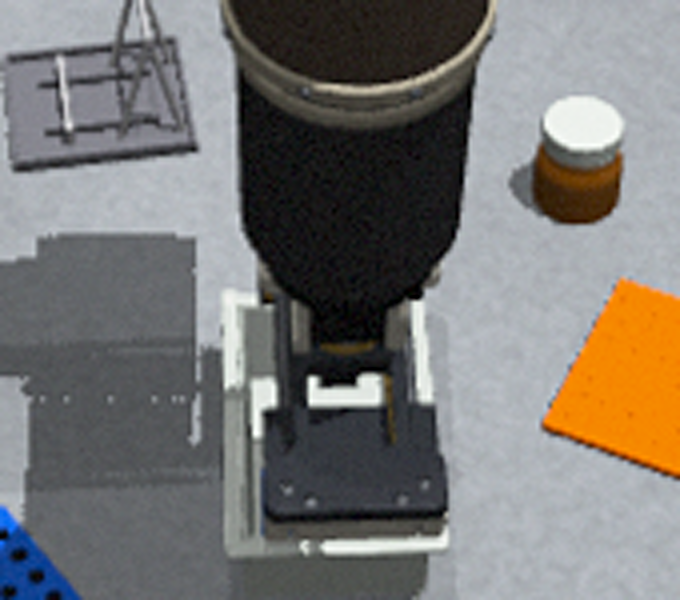

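```bash
python3 -m inch '[[[0.004,0.012,-0.106,0,0,0],[0.009,0.026,-0.212,0,0,0],[0.013,0.037,-0.3,0,0,0],[0.016,0.044,-0.353,0,0,0],[0.016,0.044,-0.353,0,0,0],[0.016,0.044,-0.353,0,0,0]]]' && python3 -c "
from h import *;done([0.016,0.044,-0.353,0,0,0]);st()
cv2.imwrite('pics/m_wrist.png',arm.grab_frame('wrist'))"
```

```text
t: 12.5
eef_pos: [0.4735, -0.3011, 0.2585]
ee_rot: [-2.976, -0.0, -0.351]
force: [0.1, -0.1, -0.3]
width: 0.06
t 12.5 pos [ 0.4735 -0.3011  0.2585] d(mm) [ 0.4 -0.   0.3] dR [-0. -0.  0.] F [ 0.1 -0.1 -0.3] w 60.0
```

View pics/m_wrist.png

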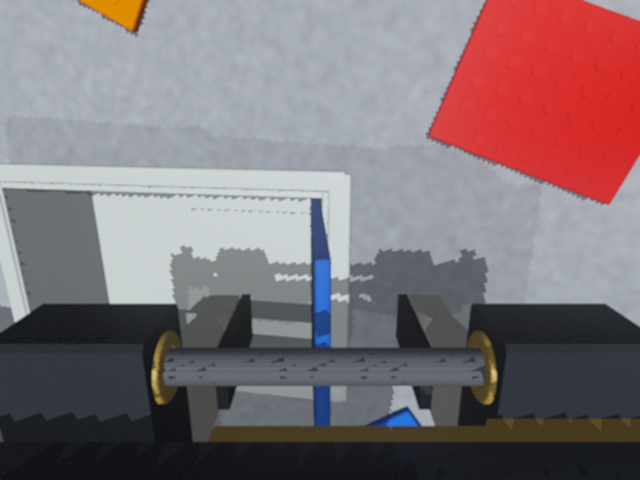

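```bash
python3 -m inch '[[[0,0,0,0,0,0],[0,0,0,0,0,0],[0,0,0,0,0,0],[0,0,0,0,0,0],[0,0,0,0,0,0],[0,0,0,0,0,0],[0,0,0,0,0,0],[0,0,0,0,0,0]]]' 0 20 && python3 -c "
from h import *;st()
cv2.imwrite('pics/n_wrist.png',arm.grab_frame('wrist'))"
```

```text
t: 13.55
eef_pos: [0.4737, -0.2993, 0.258]
ee_rot: [-2.973, 0.001, -0.352]
force: [2.9, 10.8, 4.6]
width: 0.0054
t 13.55 pos [ 0.4737 -0.2993  0.258 ] d(mm) [ 0.6  1.8 -0.2] dR [ 0.2 -0.1 -0. ] F [ 2.9 10.8  4.6] w 5.4
```

View pics/n_wrist.png

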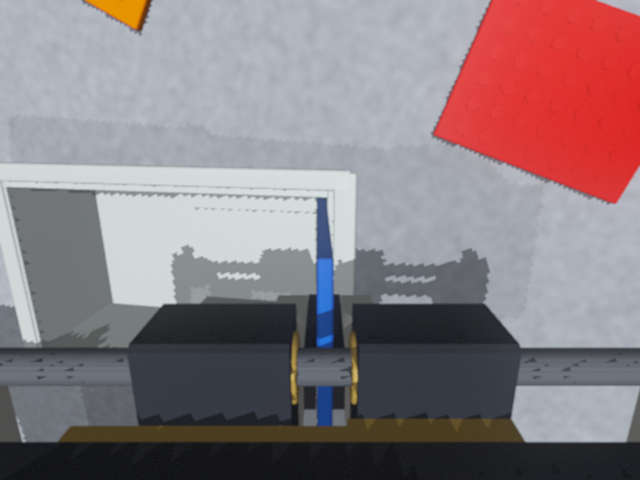

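```bash
python3 -m inch '[[[0.002,0.005,0.01,0,0,0],[0.001,0.003,0.04,0,0,0],[-0.001,-0.003,0.1,0,0,0],[-0.006,-0.017,0.2,0,0,0],[-0.012,-0.033,0.32,0,0,0],[-0.02,-0.055,0.44,0,0,0],[-0.026,-0.075,0.55,0,0,0]]]' 0 25 && python3 -c "
from h import *;done([-0.026,-0.075,0.55,0,0,0]);st()
cv2.imwrite('pics/o_wrist.png',arm.grab_frame('wrist'))
f=arm.grab_frame('side')[150:350,250:420];cv2.imwrite('pics/o_side2.png',cv2.resize(f,None,fx=3,fy=3,interpolation=2))"
```

```text
t: 14.48
eef_pos: [0.4676, -0.3166, 0.3698]
ee_rot: [-2.977, -0.0, -0.352]
force: [0.3, -0.8, -1.9]
width: 0.0051
t 14.47 pos [ 0.4676 -0.3166  0.3698] d(mm) [-0.3 -0.5  1.6] dR [-0.1 -0.  -0. ] F [ 0.3 -0.8 -1.9] w 5.1
```

View pics/o_wrist.png

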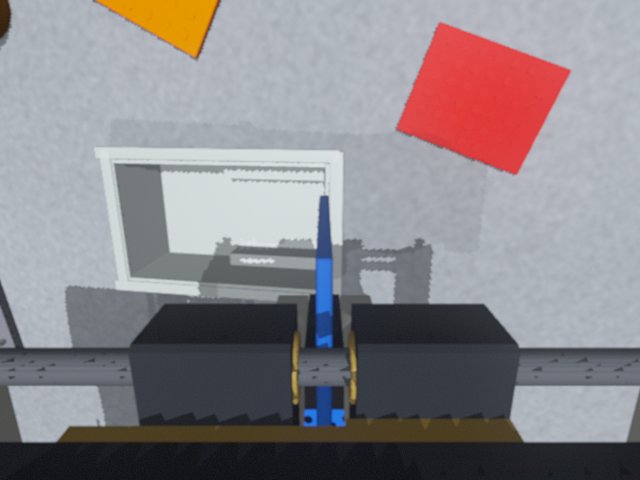

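View pics/o_side2.png

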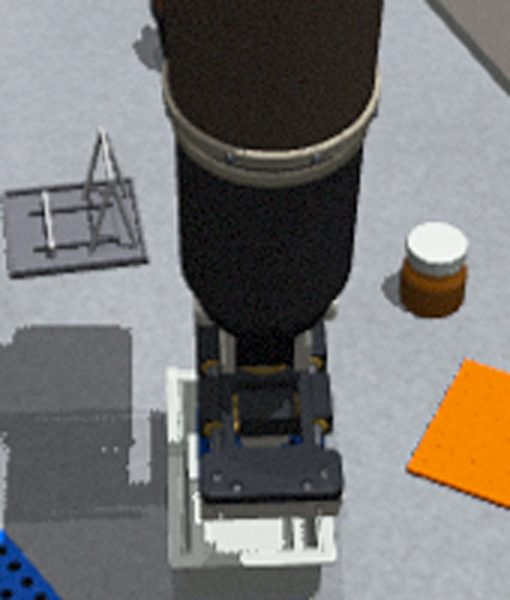

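Run:
```python
from h import *
s=st(); cam=arm.camera_params('wrist')
R=Ro.from_euler('xyz',s['ee_rot']).as_matrix()
def pj(v):  # v: dx, topz, roll(deg about tool y), dy,lean
    dx,g,a=v; a=np.radians(a)
    u=np.array([np.sin(a),0,np.cos(a)]);w=np.array([np.cos(a),0,-np.sin(a)])
    top=np.array([dx,0,g]); pts=[top+40*w,top+40*w+100*u]
    return proj(cam,np.array([s['eef_pos']+R@(q/1e3) for q in pts]))
print(pj((0,137,0)))
f=lambda v:np.r_[(pj((v[0],v[1],0))[:,1]-[258,196])]
r=least_squares(f,[0,137]);print(r.x,r.fun)
```

```text
t 14.57 pos [ 0.4682 -0.3171  0.3714] d(mm) [ 0.3 -1.   3.2] dR [-0.2 -0.3 -0. ] F [-0.   0.7 -0.6] w 5.0
[[324.22742407 259.47384132]
 [324.12606038 196.09138487]]
[ -0.43387213 139.58012615] [-1.29602995e-11  6.30109298e-11]
```

Run:
```python
import cv2
f=cv2.imread('pics/o_wrist.png')[180:350,270:400];cv2.imwrite('pics/o_z.png',cv2.resize(f,None,fx=4,fy=4,interpolation=2)[:600])
```

```text
(no output)
```

View pics/o_z.png

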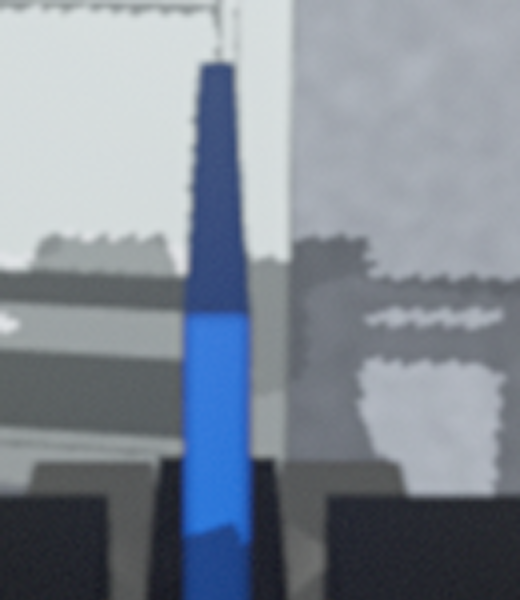

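```bash
python3 -m inch '[[[0.02,0.055,-0.11,0,0,0],[0.026,0.073,-0.23,0,0,0],[0.028,0.079,-0.35,0,0,0],[0.029,0.081,-0.45,0,0,0],[0.029,0.082,-0.51,0,0,0],[0.029,0.082,-0.535,0,0,0],[0.029,0.082,-0.545,0,0,0],[0.029,0.082,-0.545,0,0,0]]]' && python3 -c "
from h import *;done([0.029,0.082,-0.545,0,0,0]);st()"
```

```text
t: 15.58
eef_pos: [0.4744, -0.2987, 0.2593]
ee_rot: [-2.974, -0.0, -0.352]
force: [1.7, 8.3, 2.7]
width: 0.005
t 15.57 pos [ 0.4744 -0.2987  0.2593] d(mm) [0.7 1.  0.1] dR [ 0.1 -0.1 -0. ] F [1.7 8.3 2.7] w 5.0
```

```bash
python3 -m inch '[[[0,0,0,0,0,0],[0,0,0,0,0,0],[0,0,0,0,0,0],[-0.003,-0.007,0.045,0,0,0],[-0.006,-0.014,0.09,0,0,0],[-0.0075,-0.0205,0.131,0,0,0],[-0.0075,-0.0205,0.131,0,0,0]]]' 16 20 && python3 -c "
from h import *;done([-0.0075,-0.0205,0.131,0,0,0]);st()
cv2.imwrite('pics/q_wrist.png',arm.grab_frame('wrist'))"
```

```text
t: 16.45
eef_pos: [0.4725, -0.3039, 0.2862]
ee_rot: [-2.976, -0.001, -0.351]
force: [-0.1, 0.3, -0.1]
width: 0.0157
t 16.45 pos [ 0.4725 -0.3039  0.2862] d(mm) [ 0.3 -0.1  0.8] dR [-0.  -0.1 -0. ] F [-0.1  0.3 -0.1] w 15.7
```

View pics/q_wrist.png

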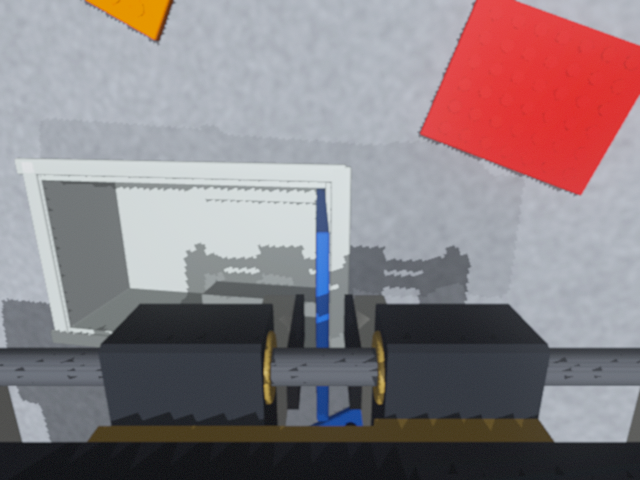

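```bash
python3 -m inch '[[[0,0,0,0,0,0],[0,0,0,0,0,0],[0,0,0,0,0,0],[0,0,0,0,0,0]]]' 0 25 && python3 -c "
from h import *;s=st()
f=arm.grab_frame('wrist');cv2.imwrite('pics/r_z.png',cv2.resize(f[170:350,270:400],None,fx=3,fy=3,interpolation=2))
cam=arm.camera_params('wrist');R=Ro.from_euler('xyz',s['ee_rot']).as_matrix()
for g in(160,163,166,169): print(g,proj(cam,np.array([s['eef_pos']+R@(np.array(q)/1e3) for q in((40,0,g),(40,0,g+100))])).round(1).tolist())
"
```

```text
t: 17.0
eef_pos: [0.4723, -0.3033, 0.2848]
ee_rot: [-2.976, 0.001, -0.351]
force: [1.0, 4.5, 0.4]
width: 0.0049
t 17.0 pos [ 0.4723 -0.3033  0.2848] d(mm) [ 0.1  0.5 -0.6] dR [0. 0. 0.] F [1.  4.5 0.4] w 4.9
160 [[324.0, 237.5], [324.0, 188.6]]
163 [[324.0, 235.1], [324.0, 187.8]]
166 [[324.0, 232.8], [324.0, 186.9]]
169 [[324.0, 230.6], [324.0, 186.1]]
```

View pics/r_z.png

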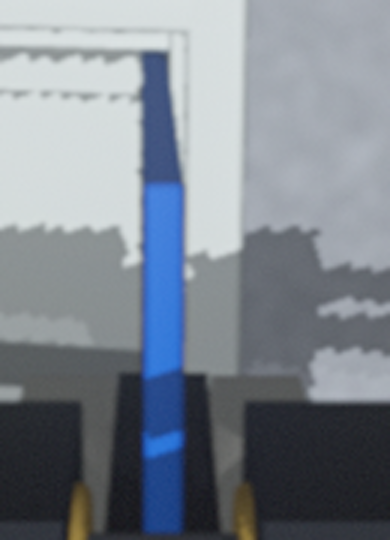

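```bash
python3 -m inch '[[[0.002,0.005,0.01,0,0,0],[0.001,0.003,0.04,0,0,0],[-0.001,-0.003,0.1,0,0,0],[-0.006,-0.017,0.2,0,0,0],[-0.012,-0.033,0.32,0,0,0],[-0.02,-0.055,0.44,0,0,0],[-0.026,-0.075,0.55,0,0,0],[-0.026,-0.075,0.55,0,0,0]]]' && python3 -c "
from h import *;done([-0.026,-0.075,0.55,0,0,0]);st()
L=21;t=np.radians(L);G=np.array([0.07-2+107*np.sin(t),0,10.9+107*np.cos(t)])
p,R=grip(STAND,G+[0,0,95],L,-1);print(p,rel(p,R))"
```

```text
t: 18.05
eef_pos: [0.4671, -0.3194, 0.3979]
ee_rot: [-2.977, -0.004, -0.352]
force: [0.4, 0.4, -0.3]
width: 0.005
t 18.05 pos [ 0.4671 -0.3194  0.3979] d(mm) [ 0.1 -0.6  2.5] dR [-0.1 -0.2 -0. ] F [ 0.4  0.4 -0.3] w 5.0
[0.58197493 0.13800828 0.35423239] [ 0.57487463  2.28404142 -0.20583803 -0.08846412  0.16204044 -0.44750843]
```

```bash
python3 -m inch '[[[0.03,0.12,0,-0.006,0.011,-0.03],[0.07,0.28,0,-0.012,0.022,-0.06],[0.11,0.44,0,-0.018,0.033,-0.09],[0.15,0.6,0,-0.024,0.044,-0.12],[0.19,0.76,0,-0.0295,0.054,-0.149]]]' && python3 -c "
from h import *;done([0.19,0.76,0,-0.0295,0.054,-0.149]);st()"
python3 -m inch '[[[0.03,0.15,0,-0.006,0.011,-0.03],[0.07,0.3,0,-0.012,0.022,-0.06],[0.11,0.45,0,-0.018,0.033,-0.09],[0.15,0.6,0,-0.024,0.044,-0.12],[0.19,0.76,0,-0.0295,0.054,-0.149]]]' && python3 -c "
from h import *;done([0.19,0.76,0,-0.0295,0.054,-0.149]);st()
L=21;t=np.radians(L);G=np.array([0.07-2+107*np.sin(t),0,10.9+107*np.cos(t)])
p,R=grip(STAND,G+[0,0,115],L,-1);print(rel(p,R))"
```

```text
t: 18.68
eef_pos: [0.5049, -0.1656, 0.3947]
ee_rot: [3.135, 0.09, -0.832]
force: [-0.0, 1.0, -0.4]
width: 0.0048
t 18.68 pos [ 0.5049 -0.1656  0.3947] d(mm) [-0.1  1.2 -0.7] dR [-0.   0.1 -0.2] F [-0.   1.  -0.4] w 4.8
t: 19.3
eef_pos: [0.543, -0.0137, 0.3947]
ee_rot: [2.943, 0.089, -1.319]
force: [1.2, -0.6, -0.8]
width: 0.0048
t 19.3 pos [ 0.543  -0.0137  0.3947] d(mm) [ 0.   1.1 -0.7] dR [-0.1  0.1 -0.2] F [ 1.2 -0.6 -0.8] w 4.8
[ 0.19487463  0.76404142 -0.10583803 -0.02954769  0.05400807 -0.14950362]
```

```bash
python3 -m inch '[[[0.05,0.2,-0.02,-0.006,0.011,-0.03],[0.1,0.4,-0.04,-0.012,0.022,-0.06],[0.14,0.55,-0.06,-0.018,0.033,-0.09],[0.17,0.68,-0.08,-0.024,0.044,-0.12],[0.195,0.764,-0.106,-0.0295,0.054,-0.1495],[0.195,0.764,-0.106,-0.0295,0.054,-0.1495],[0.195,0.764,-0.106,-0.0295,0.054,-0.1495]]]' && python3 -c "
from h import *;done([0.195,0.764,-0.106,-0.0295,0.054,-0.1495]);st()
f=arm.grab_frame('wrist');cv2.imwrite('pics/s_wrist.png',f)
f=arm.grab_frame('side');cv2.imwrite('pics/s_side.png',f);cv2.imwrite('pics/s_side2.png',cv2.resize(f[90:260,210:350],None,fx=3.5,fy=3.5,interpolation=2))
f=arm.grab_frame('top');cv2.imwrite('pics/s_top.png',f)
"
```

```text
t: 20.18
eef_pos: [0.5819, 0.1377, 0.3737]
ee_rot: [2.775, -0.0, -1.793]
force: [-0.2, -1.2, -1.1]
width: 0.0044
t 20.18 pos [0.5819 0.1377 0.3737] d(mm) [-0.1 -0.3 -0.5] dR [-0.  -0.   0.1] F [-0.2 -1.2 -1.1] w 4.4
```

View pics/s_wrist.png

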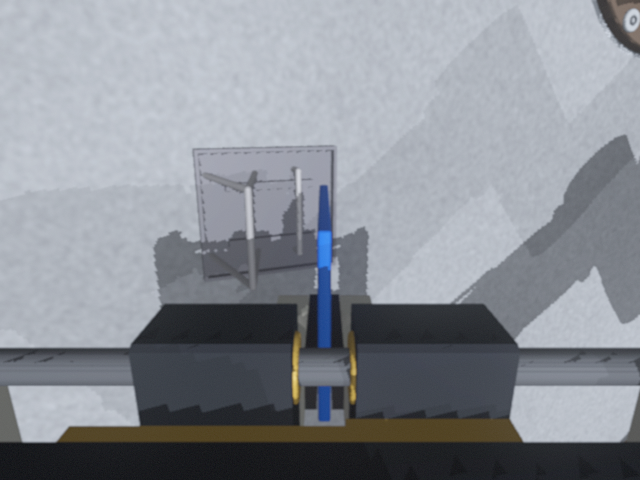

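View pics/s_side2.png

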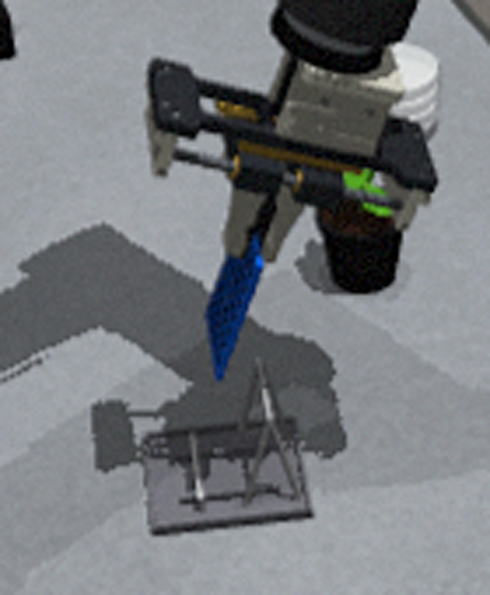

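```bash
python3 -c "
import cv2
f=cv2.imread('pics/s_wrist.png')[135:305,180:350];cv2.imwrite('pics/s_z.png',cv2.resize(f,None,fx=3.5,fy=3.5,interpolation=2))"
```

```text
(no output)
```

View pics/s_z.png

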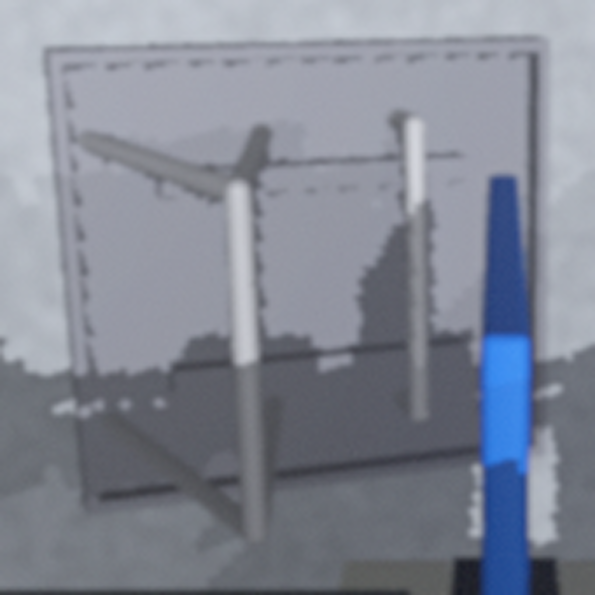

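Run:
```python
from h import *
c=lambda p:((p[0]+.5)/3.5-.5+180,(p[1]+.5)/3.5-.5+135)
o=[("wrist",l,c(u)) for l,u in(((60,-55,10),(46,48)),((-60,-55,10),(546,38)),((60,55,10),(88,510)),((33.5,-34,84),(237,182)),((33.5,34,84),(257,538)))]
for k in(o,o[:3],o[3:]):
    b,r=fit(k,[.49,.1587,0,-.22]);print(b.round(4),np.degrees(b[3]),r.round(1).tolist())
o,X,Y,Z=fr((b[:3],b[3]))
```

```text
[ 0.4939  0.1581  0.     -0.2242] -12.846346312998525 [[0.0, -0.1], [1.4, -0.8], [-0.2, 1.0], [0.0, 2.0], [-0.6, -2.4]]
[ 0.4941  0.1582  0.     -0.2256] -12.928736039429166 [[-0.1, -0.1], [1.2, -0.6], [-0.5, 1.0]]
[ 0.4937  0.1577  0.     -0.2198] -12.590768610552969 [[0.1, 1.5], [-0.1, -3.0]]
```

```bash
sed -i 's/STAND=(np.array(\[.4909,.1587,0\]),np.radians(-12.8))/STAND=(np.array([.4932,.1582,0]),np.radians(-12.83))/' h.py
cat >> h.py <<'E'
def seat(dz,dx=-2,L=21):
    t=np.radians(L);return grip(STAND,np.array([0.07+dx+107*np.sin(t),0,10.9+dz+107*np.cos(t)]),L,-1)
E
python3 -c "
from h import *
print(load()[0]);show([rel(*seat(z)) for z in(60,25,12,6,3,1,0)])"
```

```text
[0.582  0.138  0.3742]
[[0.011, -0.003, -0.275, -0.0, 0.0, -0.0], [0.011, -0.003, -0.45, -0.0, 0.0, -0.0], [0.011, -0.003, -0.515, -0.0, 0.0, -0.0], [0.011, -0.003, -0.545, -0.0, 0.0, -0.0], [0.011, -0.003, -0.56, -0.0, 0.0, -0.0], [0.011, -0.003, -0.57, -0.0, 0.0, -0.0], [0.011, -0.003, -0.575, -0.0, 0.0, -0.0]]
```

```bash
python3 -m inch '[[[0.011,-0.003,-0.12,0,0,0],[0.011,-0.003,-0.275,0,0,0],[0.011,-0.003,-0.38,0,0,0],[0.011,-0.003,-0.45,0,0,0],[0.011,-0.003,-0.515,0,0,0],[0.011,-0.003,-0.545,0,0,0],[0.011,-0.003,-0.555,0,0,0],[0.011,-0.003,-0.555,0,0,0]]]' && python3 -c "
from h import *;done([0.011,-0.003,-0.555,0,0,0]);st()
f=arm.grab_frame('wrist');cv2.imwrite('pics/u_wrist.png',f)
f=arm.grab_frame('side');cv2.imwrite('pics/u_side2.png',cv2.resize(f[140:260,220:330],None,fx=5,fy=5,interpolation=2))
"
```

```text
t: 21.32
eef_pos: [0.5844, 0.1376, 0.2632]
ee_rot: [2.776, 0.0, -1.794]
force: [0.3, -0.5, -0.7]
width: 0.0047
t 21.32 pos [0.5844 0.1376 0.2632] d(mm) [0.2 0.2 0. ] dR [ 0. -0.  0.] F [ 0.3 -0.5 -0.7] w 4.7
```

View pics/u_wrist.png

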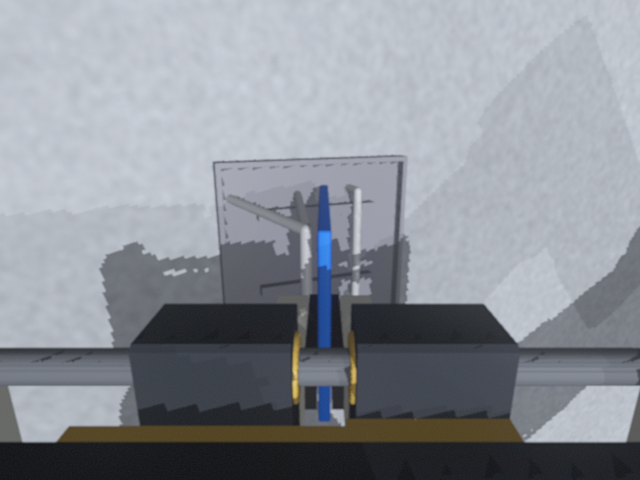

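View pics/u_side2.png

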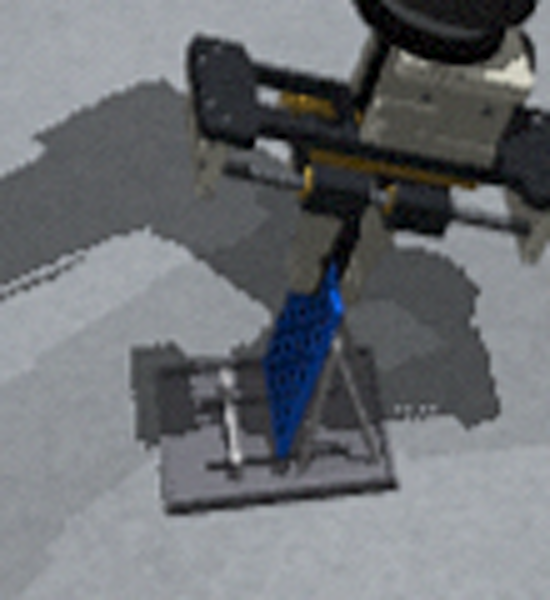

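```bash
python3 -m inch '[[[0,0,-0.007,0,0,0],[0,0,-0.014,0,0,0],[0,0,-0.019,0,0,0],[0,0,-0.019,0,0,0]]]' && python3 -c "
from h import *;done([0,0,-0.019,0,0,0]);st()"
```

```text
t: 21.92
eef_pos: [0.5842, 0.1375, 0.2589]
ee_rot: [2.775, 0.0, -1.794]
force: [0.1, -0.0, -1.0]
width: 0.0047
t 21.93 pos [0.5842 0.1375 0.2589] d(mm) [ 0.   0.1 -0.5] dR [-0.  0. -0.] F [ 0.1 -0.  -1. ] w 4.7
```

```bash
python3 -m inch '[[[0,0,-0.005,0,0,0],[0,0,-0.008,0,0,0],[0,0,-0.008,0,0,0]]]' && python3 -c "
from h import *;done([0,0,-0.008,0,0,0]);st()"
python3 -m inch '[[[0,0,-0.005,0,0,0],[0,0,-0.005,0,0,0]]]' && python3 -c "
from h import *;done([0,0,-0.005,0,0,0]);st()"
```

```text
t: 22.3
eef_pos: [0.5842, 0.1375, 0.2574]
ee_rot: [2.775, 0.0, -1.794]
force: [-0.5, 0.5, -1.0]
width: 0.0049
t 22.3 pos [0.5842 0.1375 0.2574] d(mm) [ 0.   0.1 -0.4] dR [-0.  0.  0.] F [-0.5  0.5 -1. ] w 4.9
t: 22.55
eef_pos: [0.5842, 0.1375, 0.2564]
ee_rot: [2.775, 0.0, -1.794]
force: [0.7, 0.5, -0.5]
width: 0.0047
t 22.55 pos [0.5842 0.1375 0.2564] d(mm) [ 0.   0.1 -0.4] dR [ 0.  0. -0.] F [ 0.7  0.5 -0.5] w 4.7
```

```bash
for i in 1 2; do python3 -m inch '[[[0,0,-0.005,0,0,0],[0,0,-0.005,0,0,0]]]' >/dev/null && python3 -c "
from h import *;done([0,0,-0.005,0,0,0]);st()"; done; python3 -c "
from h import *
f=arm.grab_frame('wrist');cv2.imwrite('pics/v_z.png',cv2.resize(f[150:350,200:420],None,fx=3,fy=3,interpolation=2))
f=arm.grab_frame('side');cv2.imwrite('pics/v_side2.png',cv2.resize(f[140:260,220:330],None,fx=5,fy=5,interpolation=2))"
```

```text
t 22.8 pos [0.5842 0.1375 0.2553] d(mm) [ 0.   0.1 -0.5] dR [-0.  0.  0.] F [-0.5 -0.5 -1. ] w 4.8
t 23.05 pos [0.5842 0.1376 0.2547] d(mm) [-0.   0.2 -0.1] dR [0. 0. 0.] F [-0.6  0.2  2.5] w 4.8
```

View pics/v_z.png

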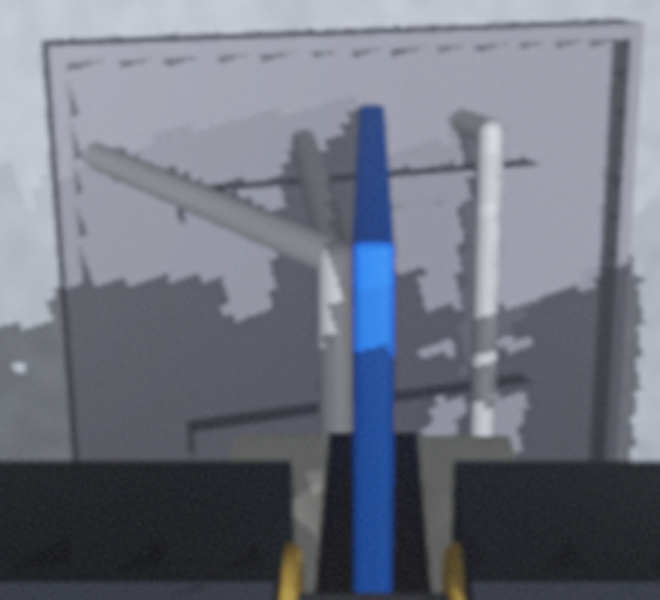

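View pics/v_side2.png

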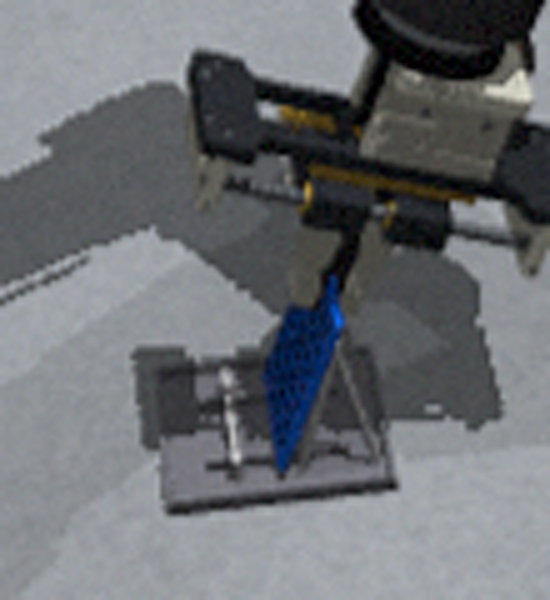

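```bash
python3 -m inch '[[[0,0,0,0,0,0],[0,0,0,0,0,0],[0,0,0,0,0,0]]]' 9 20 && python3 -c "
from h import *;st()
f=arm.grab_frame('wrist');cv2.imwrite('pics/w_z.png',cv2.resize(f[150:350,200:420],None,fx=3,fy=3,interpolation=2))"
```

```text
t: 23.52
eef_pos: [0.5842, 0.1376, 0.2546]
ee_rot: [2.775, 0.0, -1.794]
force: [-1.8, 0.9, 3.6]
width: 0.009
t 23.52 pos [0.5842 0.1376 0.2546] d(mm) [-0.   0.2 -0.2] dR [0. 0. 0.] F [-1.8  0.9  3.6] w 9.0
```

View pics/w_z.png

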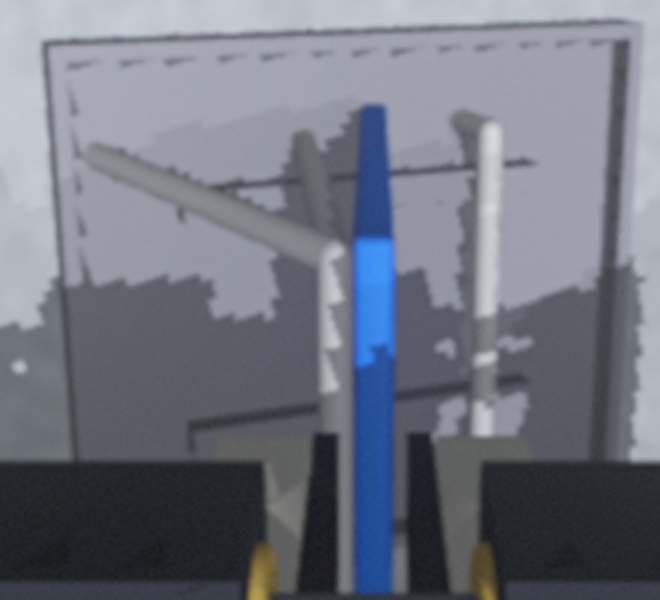

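```bash
python3 -m inch '[[[0.009,-0.002,0.025,0,0,0],[0.021,-0.005,0.056,0,0,0],[0.035,-0.008,0.093,0,0,0],[0.07,-0.016,0.187,0,0,0],[0.14,-0.032,0.373,0,0,0],[0.2,-0.046,0.55,0,0,0],[0.2,-0.046,0.55,0,0,0]]]' && python3 -c "
from h import *;done([0.2,-0.046,0.55,0,0,0]);st()
f=arm.grab_frame('wrist');cv2.imwrite('pics/x_wrist.png',f)
f=arm.grab_frame('side');cv2.imwrite('pics/x_side.png',f);cv2.imwrite('pics/x_side2.png',cv2.resize(f[160:260,230:320],None,fx=6,fy=6,interpolation=2))
f=arm.grab_frame('top');cv2.imwrite('pics/x_top.png',f);cv2.imwrite('pics/x_top2.png',cv2.resize(f[220:310,215:305],None,fx=6,fy=6,interpolation=2))"
```

```text
t: 24.45
eef_pos: [0.6256, 0.1281, 0.3681]
ee_rot: [2.781, 0.003, -1.795]
force: [-0.2, 0.4, -1.0]
width: 0.0092
t 24.45 pos [0.6256 0.1281 0.3681] d(mm) [ 1.4 -0.1  3.3] dR [ 0.1 -0.3 -0. ] F [-0.2  0.4 -1. ] w 9.2
```

View pics/x_wrist.png

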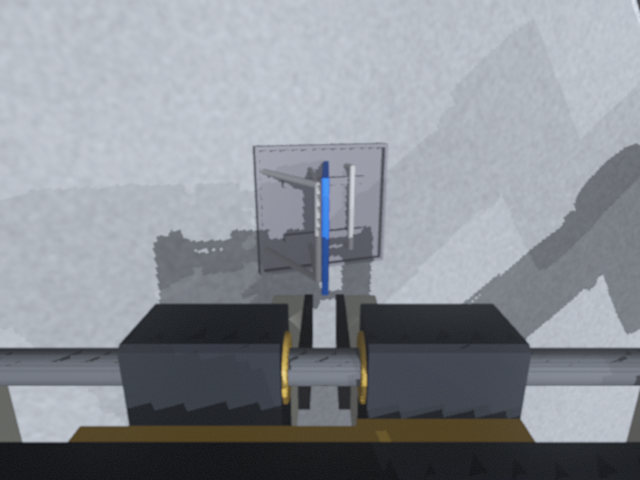

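View pics/x_side2.png

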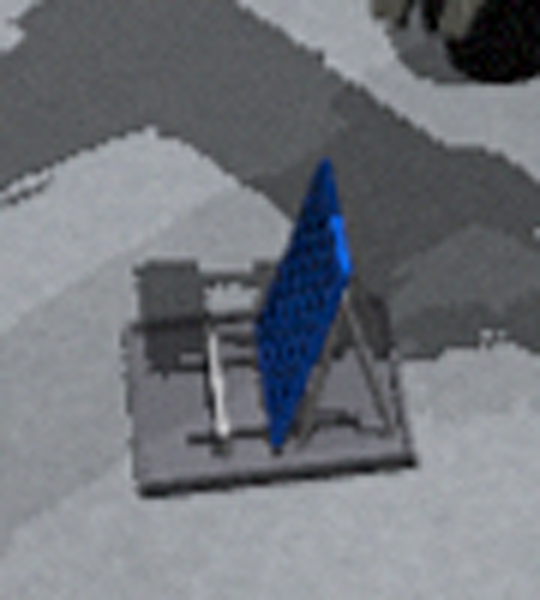

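View pics/x_top2.png

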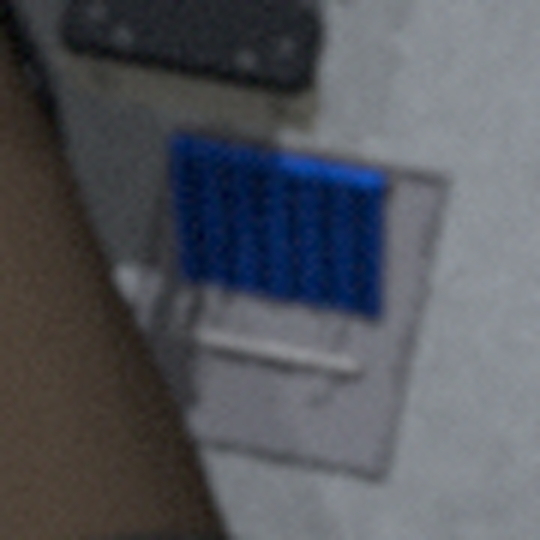

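Run:
```python
from h import *
cam=arm.camera_params('wrist')
o,X,Y,Z=fr(STAND)
L=np.radians(21);S=lambda x,y,z:o+(X*x+Y*y+Z*z)/1e3
for n,a in(("bar",(33.5,84)),("plate front top",(-2.2+100*np.sin(L),11.8+93.4)),("plate low",(-2.2,11.8)),("stop",(-22,17))):
    for y in(-40,-34,34,40): print(n,y,proj(cam,S(a[0],y,a[1])).round(1))
f=cv2.imread('pics/x_wrist.png')[140:310,240:400];cv2.imwrite('pics/x_z.png',cv2.resize(f,None,fx=3.5,fy=3.5,interpolation=2))
```

```text
bar -40 [[315.7 177.6]]
bar -34 [[315.7 186.7]]
bar 34 [[316.2 282.2]]
bar 40 [[316.2 290. ]]
plate front top -40 [[327.3 182.3]]
plate front top -34 [[327.2 192. ]]
plate front top 34 [[327.  293.6]]
plate front top 40 [[326.9 301.9]]
plate low -40 [[326.3 163.9]]
plate low -34 [[326.3 171.1]]
plate low 34 [[326.1 247.9]]
plate low 40 [[326.1 254.3]]
stop -40 [[350.3 163.6]]
stop -34 [[350.2 170.8]]
stop 34 [[348.8 247.2]]
stop 40 [[348.7 253.5]]
```

View pics/x_z.png

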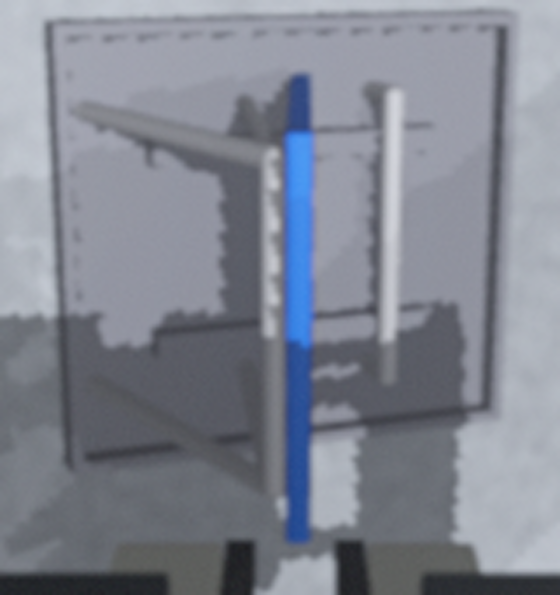

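```bash
python3 -m inch '[[[0,0,0.1,0,0,0],[0,-0.1,0.2,0,0,0],[0,-0.3,0.25,0,0,0],[0,-0.5,0.25,0,0,0],[0,-0.5,0.25,0,0,0]]]' && python3 -c "
from h import *
f=arm.grab_frame('side');cv2.imwrite('pics/y_side.png',f)"
```

```text
t: 25.22
eef_pos: [0.6238, 0.0261, 0.4135]
ee_rot: [2.773, -0.001, -1.797]
force: [0.1, 0.2, -0.4]
width: 0.0089
```

View pics/y_side.png

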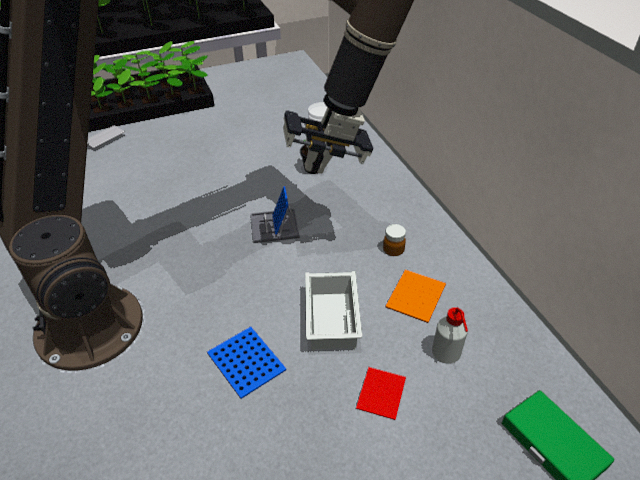

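The picture shows the plate upright on the stand at about (281,210) and the tub empty. The jar (395,240) and the wash bottle (450,335) have not moved. The pot, at about (313,160) behind the gripper, is still at its place.

```bash
python3 -c "
from h import *;print(arm.job_done());print(arm.get_state()['t'])"
```

```text
the job is handed in; nothing more can be done
None
the job is handed in; nothing more can be done
```

The blue plate is on the draining stand, standing on edge and leaning back against the wire rest. I handed the job in at about 25 s of the 56 s allowed.

**What I did**
- I put the closed fingertips under the plate's free edge in the sump and lifted it along an arc. It passed upright and stood by itself against the far wall.
- I gripped it from above and lifted it out of the tub. That grip was too deep to clear the top bar of the rest, so I set the plate back standing in the tub and gripped it nearer its top edge.
- I carried it over, set it down with a lean of about 21 degrees, released it and moved the arm clear.

**Last checks**
- **Plate:** it stayed upright in the pictures after release. It sits an estimated 2 mm off centre, towards the stand's -y side.
- **Other items:** the jar and the wash bottle are where they were. The pot was partly hidden by the gripper in the last picture but looks unmoved.
- **Touching:** the last force reading was near zero, with the gripper well clear of the plate.

**What did not match**
- The set-down contact came about 4.5 mm lower than I had calculated. Forces of 2.5 N and then 3.6 N there suggest a fingertip rested lightly on the rest's top bar, and the plate dropped about 2 mm when released.
- The wrist and fixed cameras disagreed by about 3 mm on where the stand is. I used a value between them, closer to the wrist camera's.

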